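# Stand a toppled lug nut cover in the bench clamp and pump the trigger until it is held

## Task

One black lug nut cover has fallen over; its glued rim needs clamp pressure. Stand it upright, domed end up, on the clamp's bed centred between the two jaws, let go of it, then pump the clamp's trigger (never push the moving jaw by hand) until the sprung rubber pad has pressed the cover against the fixed jaw with about 10 mm of the pad's spring pushed in, and not so hard that it cracks. Finish while still holding the trigger squeezed so that the pressure stays on, and leave the other things on the shelf alone.

Things in the scene. Friction and masses are not known exactly. Their poses are not given: they have to be found in the camera images.
- cover: the toppled lug nut cover: round black plastic cap, 46 mm diameter, 75 mm long, about 120 g, lying on its side right of the clamp, dome roughly away from the robot. Origin at its centre, half-way up; its x axis points along it to the dome (x up = upright, origin then 37.5 mm above what it stands on). Other end flat. Straight side from the flat end to 25 mm past the centre
- clamp: one-hand ratchet clamp bolted to the shelf. Origin on the shelf under the mouth's middle, z up, y along the clamp: fixed jaw face at y -55 mm (top 66 mm above the shelf), moving jaw, fixed handle post (y 153 to 167), trigger post (y 195 to 209 released). Posts: 30 mm wide in x, tops 130 mm above the shelf, free of other parts from 70 mm up. Bed: plate 80 mm wide, top 6 mm above the shelf
- anvil_face (a point): centre of the fixed jaw's face, which looks to the clamp's +y, 36 mm above the shelf. Axes as the clamp's
- pad_face (a point): centre of the moving jaw's rubber pad face, which looks to the clamp's -y (44 mm wide, 50 mm tall, 36 mm above the shelf). At the start it is 105 to 115 mm from the fixed jaw's face. Axes as the clamp's
- jaw: moving jaw, a steel block 40 x 16 x 50 mm (origin at its centre, 42 mm behind the free pad's face), on a toothed bar sliding along the clamp's y, travel 90 mm, 4 N friction. Each trigger squeeze carries it towards the fixed jaw; it stays there when the trigger returns. Not to be pushed by the robot (brushes under 6 N are harmless). Axes as the clamp's
- pad (a joint): how far the pad's spring is pushed in, m (0 free, 0.025 bottomed). 1 N for each mm: 0.010 is a pressing force of 10 N. The cover cracks above 20 N
- trigger: the trigger: upright post 14 mm thick along the clamp's y, 30 mm wide; origin in it, 105 mm above the shelf. It slides 20 mm to the handle (clamp's -y) against a 2 to 4 N return spring. Its pawl catches bar teeth 8 mm apart, then moves the jaw 1:1: a full stroke gains about 16 mm (first 12 to 20). Squeezing force = pad force + 6 to 8 N. Letting go of a pressed pad drops its force to 4 N
- trigger_face (a point): middle of the trigger post's outer (+y) face, 105 mm above the shelf, where a finger pushes towards the handle. 56 mm from handle_face when released, 36 mm when fully squeezed
- handle_face (a point): middle of the fixed handle post's outer (-y) face, 105 mm above the shelf, where the other finger goes. Axes as the clamp's
- spare1: bystander: a lug nut cover like the first one, standing upright beyond the work; origin at its centre, z up
- spare2: bystander: another such cover, standing; origin at its centre, z up
- jar: bystander: glass jar with a lid, 72 mm diameter, 100 mm tall, standing; origin under its centre
- depth_tool: bystander: tire tread depth tool, a flat T-shaped bar 100 mm long, 12 mm thick, lying on the shelf; origin under its centre
Mind the look-alikes: they are no part of the job. What is shaped like the cover but orange or red is not meant.

How it is judged:
On the way, in this order (a step that is already met when the one before it is completed fails the run):
1. the cover stands upright on the clamp's bed between the jaws, let go (angle between cover's own x axis and vertical below 0.12 rad and x of cover in the frame of clamp between -0.02 and 0.02 m and y of cover in the frame of clamp between -0.05 and 0.05 m and z of cover in the frame of clamp between 0.038 and 0.049 m and contact force between each of the arm, the fingers and cover below 0.3 N and contact force between jaw and cover below 1 N), for 0.3 s.
2. pumped by the trigger, the pad presses the upright cover against the fixed jaw (angle between cover's own x axis and vertical below 0.12 rad and x of cover in the frame of clamp between -0.02 and 0.02 m and y of cover in the frame of clamp between -0.05 and 0.05 m and z of cover in the frame of clamp between 0.038 and 0.049 m and contact force between each of the arm, the fingers and cover below 0.3 N and contact force between jaw and cover above 2 N and contact force between clamp and cover above 1 N), for 0.1 s.
At the end, for the whole second after the job is handed in: cover upright (7 degrees, dome up) on the bed against the fixed jaw, within 20 mm of the clamp's middle line, not touched by the robot; pad spring pushed in 6 to 16 mm (6 to 16 N on the cover); the robot still holds the trigger squeezed (over 2 N and 2 mm) and does not touch the jaw (angle between cover's own x axis and vertical below 0.12 rad and x of cover in the frame of clamp between -0.02 and 0.02 m and y of cover in the frame of clamp between -0.05 and 0.05 m and z of cover in the frame of clamp between 0.038 and 0.049 m and contact force between each of the arm, the fingers and cover below 0.3 N and contact force between jaw and cover between 6 and 16 N and value of joint pad between 0.006 and 0.016 m and horizontal distance between cover and anvil_face below 0.034 m and contact force between the arm and jaw below 0.3 N and linear speed of cover below 0.01 m/s and contact force between any of the fingers, the arm and trigger above 2 N and horizontal distance between trigger_face and handle_face below 0.054 m); the arm keeps its last pose, push and grip.
It fails at once if the cover is squeezed with more than 20 N by the moving jaw (contact force between jaw and cover above 20 N).
It fails at once if the moving jaw is pushed by the robot (over 6 N) (contact force between any of the arm, the fingers and jaw above 6 N).
It fails at once if a bystander is moved more than 30 mm (distance of any of spare1, spare2, jar, depth_tool from where it was at the start of the episode above 0.03 m).
It also fails if it takes over 72 s, if anything falls off the work surface, if the arm or the gripper's body presses on something with over 40 N, if the wrist force passes 120 N, or if a joint passes its speed limit or range.

## Robot

A 6-joint arm with a two-finger parallel gripper is mounted at the origin on the work surface. World frame = base frame: x ahead of the robot, y to its left, z up, the work surface at z = 0. Lengths are in m, angles in rad, forces in N, time in s.
With the tool pointing down it reaches from about 0.3 to 0.875 m from the base axis. Payload 6.4 kg.
Tool frame: the origin (TCP) lies at the very end of the fingers, on their centre line; the grasp point (between the pads) lies 19 mm behind it; z points along the fingers, x is the direction in which the jaws open and shut, and the axes are right-handed (so a half turn about z gives the same grasp; the last joint's range is limited). The gripper opens to 88 mm and grips with 3 to 60 N. Pads are 18 mm wide; open, the fingers measure 123 mm over their backs; the gripper's body (75 mm by 187 mm) begins 45 mm behind the grasp point.
Start: joints at [0.968, 0.181, 1.607, -0, 1.354, -0.206], TCP at [0.222, 0.53, 0.239] pointing down, gripper open.
Joint ranges: [-2.99, 2.99], [-0.89, 2.07], [0.3, 2.58], [-1.14, 4.28], [0, 2.63], [-3.12, 3.12]. Speed limits (rad/s): [2.57, 2.57, 3.01, 3.14, 3.14, 3.14].

## Interface

Orientations are given as a rotation vector (axis times angle).
In Python, from bench import env gives the robot as it stands.
- The arm moves only by the tool move_arm, never from a script. Its argument "moves" is one flat list of numbers, 6 for each row, row after row: the shift along the tool's x, y, z in cm, then the turn, a rotation vector about the tool's x, y, z in rad. In form: [tx, ty, tz, rx, ry, rz, tx, ty, tz, rx, ry, rz, ...]. A call has 1 to 5 rows; each row shifts and turns the commanded pose from where the row before left it, along the tool's axes as they then stand; what a row does not reach is not made up. A row lasts 1/10 s, in which the tool goes at most 50 mm and 8.59 degrees, less where a joint would pass 70% of its speed; a pose out of reach is approached as far as the arm can. A call is refused whole if a number of a shift passes 5 or a number of a turn 0.15, either way. A call with a gripper value outside its range is refused whole. "gripper" is the opening, from -1 (shut) to 1 (fully open), set as the call begins (left out, the last holds). The fingers move at their own pace and stop on an object; "newtons" is the grip in N (left out, the last holds). Time passes only in rows, so rows that do not move let the fingers close. It gives the time, the measured TCP pose, the force and the opening at its end, in the units of the state.
- env.get_obs(): the state, without advancing time (a new reading comes with each control period).
- env.snapshot(name): name is "side" or "top"; returns the picture (420x560x3 uint8, red, green, blue); there is no depth.
- env.camera_info(name): a dict with "fx", "fy", "cx", "cy" (pixels), "position" and "attitude" of the camera in the world. Camera axes: x right, y down, z forward; pixel columns grow to the right and rows downward; lengths in m; the calibration is good to about 2 mm. A picture is of the moment at which its call begins. camera_info takes no time and is no camera call.
- env.job_done(): hands the job in, once; it reports no verdict.
The state is a dict: "t": time; "joints": joint angles; "joint_velocities": joint speeds; "effort": joint torques, N m; "ee_pos": TCP position; "eef_rot": TCP orientation; "force": force on the tool from outside, world axes, zero at the start; "wrist_torque": the same for the moment, N m; "gripper_width": opening from 0.0 (shut) to 1.0 (fully open).
Only numpy, scipy, OpenCV 4.12 (cv2) and the standard library are available. Lean on these libraries where they do the work, as an engineer would, in place of code of your own. Each camera call takes 0.05 s, during which the arm holds its last target.

## Working session

There is one attempt and no reset: what is moved stays moved. The work goes in short steps, Python scripts to look and compute and a tool call to move; the robot and the scene stay as the last step left them, time stands still between calls to the robot, and variables do not carry over. Pictures are saved under pics/ and viewed, and the job is handed in when it is done.

Besides the shell and the picture viewer there is one more tool, called as a command line: name --argument value ..., lists and objects as JSON in quotes. move_arm: Moves the arm, as the interface text tells. Its arguments: {"type":"object","properties":{"moves":{"type":"array","items":{"type":"number"}},"gripper":{"type":"number"},"newtons":{"type":"number"}},"required":["moves"]}

```bash
ls; mkdir -p pics
python3 - <<'E'
from bench import env
import cv2
print(env.get_obs())
for n in("side","top"):
    print(n,env.camera_info(n))
    cv2.imwrite(f"pics/{n}0.png",env.snapshot(n)[:,:,::-1])
E
```

```text
pics
{'t': 0.0, 'joints': array([ 9.67689859e-01,  1.81534535e-01,  1.60799079e+00, -9.83044568e-06,
        1.35380408e+00, -2.06306341e-01]), 'joint_velocities': array([ 0.00070079, -0.00080316,  0.00044216, -0.0009282 ,  0.00270155,
        0.00077054]), 'effort': array([ 1.93579017e-04, -4.33877563e+01, -3.41842210e+01,  7.03068520e-02,
        3.86032881e-02, -1.35506289e-04]), 'ee_pos': array([0.22190108, 0.52987984, 0.23782212]), 'eef_rot': array([ 2.61516486e+00,  1.73965531e+00, -2.52665322e-03]), 'force': array([ 0.4451452 , -0.01184572,  0.20058903]), 'wrist_torque': array([ 0.0009159 , -0.03588388,  0.01606831]), 'gripper_width': 1.0014294827598433}
side {'fx': 419.6895434858164, 'fy': 419.6895434858164, 'cx': 282.5341985971543, 'cy': 211.43800456008768, 'position': array([ 0.14719762, -0.49766821,  0.8644686 ]), 'attitude': array([-2.32549096,  0.92161655, -0.34136332])}
top {'fx': 465.94883126082925, 'fy': 465.94883126082925, 'cx': 280.4519925293936, 'cy': 208.58053012096983, 'position': array([ 0.42211983, -0.07739854,  1.14622385]), 'attitude': array([-2.15358163,  2.12374738, -0.13832549])}
```

View pics/side0.png

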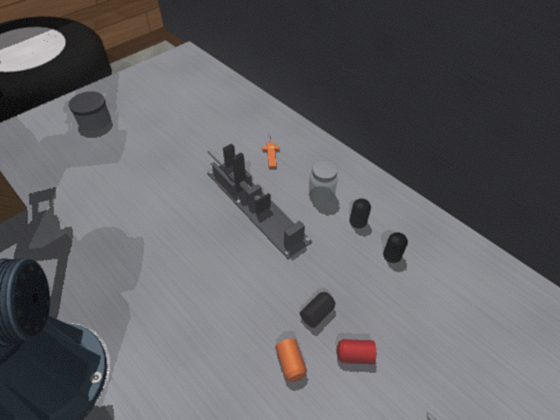

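View pics/top0.png

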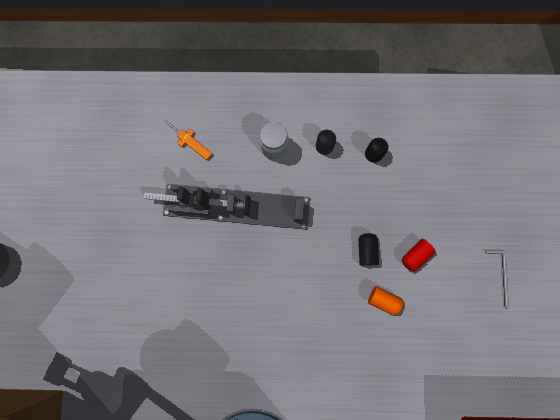

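The toppled black cover is at about (369,250) in the top view. The clamp spans columns 165–310, with its fixed jaw at the right (about 302,208). I'll enlarge both areas to measure them.

```bash
cat > h.py <<'E'
import numpy as np, cv2
from scipy.spatial.transform import Rotation as R
from bench import env
def cam(n):
    c=env.camera_info(n); return c,R.from_rotvec(c['attitude']).as_matrix()
def px2w(n,u,v,z):
    c,M=cam(n); d=M@np.array([(u-c['cx'])/c['fx'],(v-c['cy'])/c['fy'],1]); p=c['position']
    return p+d*(z-p[2])/d[2]
def w2px(n,P):
    c,M=cam(n); q=M.T@(np.array(P)-c['position']); return np.array([c['cx']+c['fx']*q[0]/q[2],c['cy']+c['fy']*q[1]/q[2]])
def tri(a,b):
    A=[];B=[]
    for n,(u,v) in (("side",a),("top",b)):
        c,M=cam(n); d=M@np.array([(u-c['cx'])/c['fx'],(v-c['cy'])/c['fy'],1]); d/=np.linalg.norm(d)
        Q=np.eye(3)-np.outer(d,d); A.append(Q);B.append(Q@c['position'])
    return np.linalg.solve(A[0]+A[1],B[0]+B[1])
def crop(im,x0,x1,y0,y1,s,fn):
    cv2.imwrite(fn,cv2.resize(np.clip(im[y0:y1,x0:x1,::-1].astype(float)*1.6,0,255).astype('uint8'),None,fx=s,fy=s,interpolation=cv2.INTER_CUBIC))
E
python3 - <<'E'
import cv2
from h import *
t=cv2.imread('pics/top0.png')[:,:,::-1]; s=cv2.imread('pics/side0.png')[:,:,::-1]
crop(t,140,330,170,240,4,'pics/tc.png')
crop(s,200,320,135,265,4.5,'pics/sc.png')
crop(t,340,450,220,320,5,'pics/tk.png')
E
```

```text
(no output)
```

View pics/tc.png

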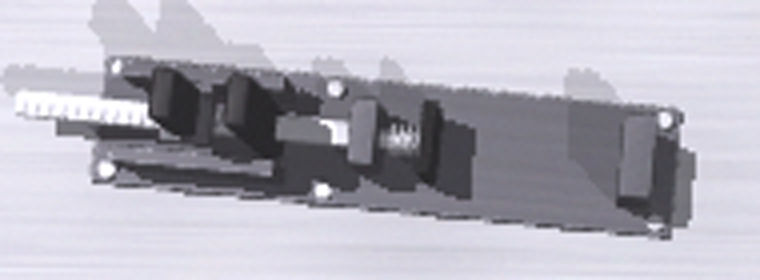

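View pics/sc.png

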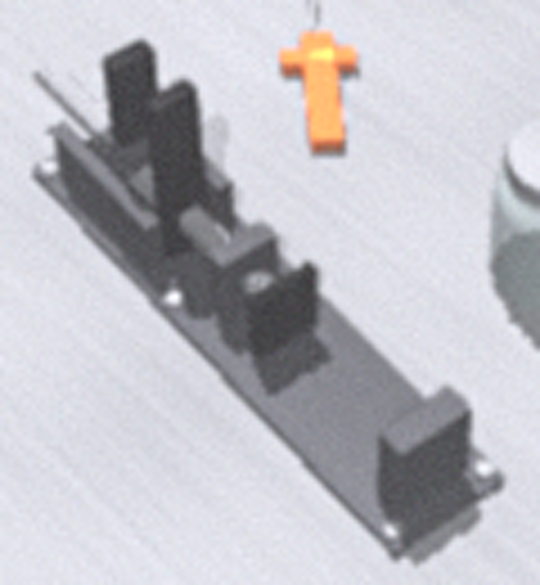

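View pics/tk.png

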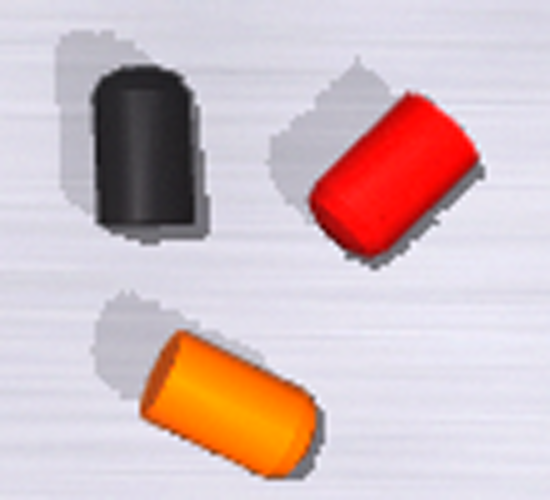

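Run:
```python
from h import *
np.set_printoptions(precision=4,suppress=True)
T=lambda x,y:(140+x/4,170+y/4)
S=lambda x,y:(200+x/4.5,135+y/4.5)
K=lambda x,y:(340+x/5,220+y/5)
for nm,p in dict(bl=(100,182),br=(668,237),tl=(108,60),tr=(680,110)).items(): print(nm,px2w('top',*T(*p),.006))
for nm,p in dict(jtl=(624,115),jbl=(619,203),jtr=(657,117),jbr=(651,208)).items(): print('jaw',nm,px2w('top',*T(*p),.066))
for nm,p in dict(a=(390,425),b=(382,437),c=(447,385),d=(470,405)).items(): print('sidejaw',nm,px2w('side',*S(*p),.066))
for nm,p in dict(ht=(228,75),hb=(226,122),tt=(152,70),tb=(150,110)).items(): print('posts',nm,px2w('top',*T(*p),.13))
for nm,p in dict(hl=(148,98),hr=(190,82),tl=(104,55),tr=(145,42)).items(): print('posts side',nm,px2w('side',*S(*p),.13))
for nm,p in dict(padt=(425,100),padb=(425,182)).items(): print('pad',nm,px2w('top',*T(*p),.061))
for nm,p in dict(tl=(94,100),bl=(98,222),tr=(192,100),br=(194,222)).items(): print('cover',nm,px2w('top',*K(*p),.023))
print('dome',px2w('top',*K(145,67),.023), 'flat',px2w('top',*K(147,222),.046),px2w('top',*K(147,230),.01))
print(w2px('top',[.422,-.077,0]))
```

```text
bl [0.5676 0.2278 0.006 ]
br [ 0.5381 -0.1239  0.006 ]
tl [0.6445 0.2267 0.006 ]
tr [ 0.6173 -0.1308  0.006 ]
jaw jtl [ 0.6036 -0.0951  0.066 ]
jaw jbl [ 0.5516 -0.0927  0.066 ]
jaw jtr [ 0.6027 -0.1145  0.066 ]
jaw jbr [ 0.5489 -0.1114  0.066 ]
sidejaw a [ 0.5633 -0.0911  0.066 ]
sidejaw b [ 0.5549 -0.0939  0.066 ]
sidejaw c [ 0.6037 -0.0928  0.066 ]
sidejaw d [ 0.6033 -0.1105  0.066 ]
posts ht [0.6127 0.1263 0.13  ]
posts hb [0.5862 0.1263 0.13  ]
posts tt [0.615  0.1688 0.13  ]
posts tb [0.5924 0.1689 0.13  ]
posts side hl [0.5869 0.1285 0.13  ]
posts side hr [0.6121 0.1225 0.13  ]
posts side tl [0.5906 0.1721 0.13  ]
posts side tr [0.6144 0.1648 0.13  ]
pad padt [0.612  0.0226 0.061 ]
pad padb [0.5631 0.0213 0.061 ]
cover tl [ 0.5121 -0.2479  0.023 ]
cover bl [ 0.4538 -0.2493  0.023 ]
cover tr [ 0.5128 -0.2949  0.023 ]
cover br [ 0.4545 -0.295   0.023 ]
dome [ 0.5284 -0.2726  0.023 ] flat [ 0.4535 -0.2686  0.046 ] [ 0.4507 -0.2748  0.01  ]
[287.3002 276.7621]
```

```bash
cat >> h.py <<'E'
def Rz(a): return R.from_rotvec([0,0,a]).as_matrix()
def tool(tilt,yaw=0.):
    """x along world y; z tilted by 'tilt' from down towards +x; then yaw about world z"""
    z=np.array([np.sin(tilt),0,-np.cos(tilt)]); x=np.array([0,1.,0]); y=np.cross(z,x)
    return Rz(yaw)@np.column_stack([x,y,z])
def plan(wps,p=None,M=None,grasp=False):
    """wps: list of (pos TCP, Rmat, nrows). prints rows"""
    o=env.get_obs()
    if p is None:p=o['ee_pos'];M=R.from_rotvec(o['eef_rot']).as_matrix()
    k=0
    for q,N,n in wps:
        rv=(R.from_matrix(M.T@N)).as_rotvec(); p0=p;M0=M
        if n is None: n=int(max(1,np.ceil(np.linalg.norm(rv)/.14),np.ceil(np.linalg.norm(q-p)/.045)))
        for i in range(1,n+1):
            pt=p0+(q-p0)*i/n; Mt=M0@R.from_rotvec(rv*i/n).as_matrix()
            sh=np.round(M.T@(pt-p)*100,2); tr=np.round(R.from_matrix(M.T@Mt).as_rotvec(),3)
            if k%5==0: print('--')
            print(', '.join('%g'%v for v in np.r_[sh,tr]),end=',\n'); k+=1
            p=p+M@sh/100; M=M@R.from_rotvec(tr).as_matrix()
def st():
    o=env.get_obs(); print('t',round(o['t'],2),'p',o['ee_pos'].round(4),'rv',o['eef_rot'].round(3),'F',o['force'].round(1),'w',round(o['gripper_width'],3),'q',o['joints'].round(2))
E
python3 - <<'E'
from h import *
G=np.array([.500,-.2717,.023]); M=tool(-np.pi/6); t=G+.019*M[:,2]
print(t)
plan([(np.array([.35,.2,.26]),tool(0),None),(t-.14*M[:,2],M,None)])
E
```

```text
[ 0.4905     -0.2717      0.00654552]
--
-3.19, 3.07, -0.27, -0, 0, -0.05,
-3.33, 2.91, -0.27, -0, 0, -0.049,
-3.47, 2.74, -0.28, -0, 0.001, -0.05,
-3.61, 2.56, -0.27, -0, -0, -0.049,
-3.73, 2.39, -0.28, -0, -0, -0.05,
--
-3.84, 2.19, -0.27, -0, 0, -0.05,
-3.94, 2, -0.28, -0.001, 0, -0.049,
-4.04, 1.81, -0.27, 0, 0, -0.05,
-3.93, 1.75, 1.1, 0.044, 0, 0,
-3.93, 1.8, 1.03, 0.043, 0, 0,
--
-3.93, 1.84, 0.95, 0.044, 0, 0,
-3.93, 1.89, 0.86, 0.044, 0, 0,
-3.93, 1.91, 0.78, 0.043, 0, 0,
-3.94, 1.95, 0.7, 0.044, 0, 0,
-3.93, 1.98, 0.61, 0.044, 0, 0,
--
-3.93, 2.01, 0.53, 0.043, 0, 0,
-3.93, 2.02, 0.44, 0.044, 0, 0,
-3.93, 2.04, 0.34, 0.044, 0, 0,
-3.93, 2.06, 0.26, 0.043, 0, 0,
-3.93, 2.06, 0.17, 0.044, 0, -0,
```

move_arm --moves '[-3.2,3.1,-0.3,0,0,-0.05,-3.3,2.9,-0.3,0,0,-0.05,-3.5,2.7,-0.3,0,0,-0.05,-3.6,2.6,-0.3,0,0,-0.05,-3.7,2.4,-0.3,0,0,-0.05]' --gripper 0.5

```text
t: 0.6
ee_pos: [0.3028, 0.3227, 0.2535]
eef_rot: [2.376, 2.056, -0.001]
force: [0.9, 0.2, 0.9]
gripper_width: 0.746
```

move_arm --moves '[-3.8,2.2,-0.3,0,0,-0.05,-3.9,2,-0.3,0,0,-0.05,-4,1.8,-0.3,0,0,-0.05,-3.9,1.8,1.1,0.044,0,0,-3.9,1.8,1,0.044,0,0]'

```text
t: 1.1
ee_pos: [0.3875, 0.1225, 0.2413]
eef_rot: [-2.173, -2.18, 0.095]
force: [0.4, -0.1, 0.8]
gripper_width: 0.748
```

move_arm --moves '[-3.9,1.8,1,0.044,0,0,-3.9,1.9,0.9,0.044,0,0,-3.9,1.9,0.8,0.044,0,0,-3.9,1.9,0.7,0.044,0,0,-3.9,2,0.6,0.044,0,0]'

```text
t: 1.6
ee_pos: [0.4747, -0.0723, 0.184]
eef_rot: [-2.051, -2.057, 0.321]
force: [1.3, -0.4, 0.5]
gripper_width: 0.75
```

move_arm --moves '[-3.9,2,0.5,0.044,0,0,-3.9,2,0.4,0.044,0,0,-3.9,2,0.3,0.044,0,0,-3.9,2,0.3,0.044,0,0,-3.9,2,0.2,0.044,0,0]'

```text
t: 2.1
ee_pos: [0.5611, -0.2668, 0.1294]
eef_rot: [-1.92, -1.926, 0.522]
force: [0.3, 0.1, 0.8]
gripper_width: 0.751
```

move_arm --moves '[0,0,0,0,0,0,0,0,0,0,0,0]'

```text
t: 2.3
ee_pos: [0.5599, -0.2654, 0.1278]
eef_rot: [-1.919, -1.923, 0.521]
force: [0.0, 0.2, 0.7]
gripper_width: 0.752
```

Run:
```python
from h import *
st()
G=np.array([.500,-.2717,.023]); M=tool(-np.pi/6); t=G+.019*M[:,2]
plan([(t-.12*M[:,2],M,2),(t-.05*M[:,2],M,2),(t,M,4)])
cv2.imwrite('pics/t1.png',env.snapshot('top')[:,:,::-1])
```

```text
t 2.3 p [ 0.5599 -0.2654  0.1278] rv [-1.919 -1.923  0.521] F [0.  0.2 0.7] w 0.752 q [-0.51  0.74  1.15 -0.25  1.72 -2.06]
--
-0.32, 0.03, 0.98, -0.004, -0.001, 0.001,
-0.31, 0.03, 0.99, -0.004, -0, 0.002,
-0, -0, 3.5, 0, -0, -0,
-0, -0, 3.5, 0, -0, -0,
-0, -0, 1.25, 0, -0, -0,
--
-0, -0, 1.25, 0, -0, -0,
-0, -0, 1.25, 0, -0, -0,
-0.01, -0, 1.25, 0, -0, -0,
```

View pics/t1.png

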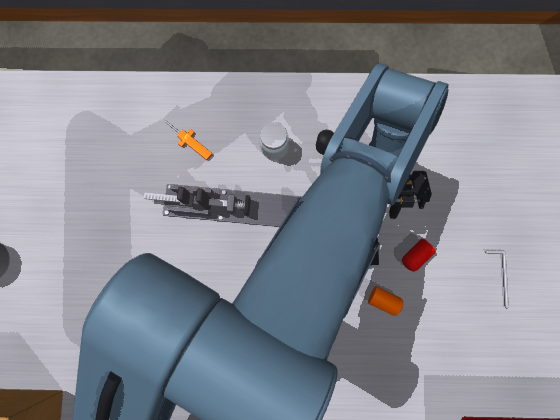

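The wrist is above the work, and the red cover at (419,255) is clear of the fingers. I'll descend now.

move_arm --moves '[-0.3,0,1,-0.004,0,0.001,-0.3,0,1,-0.004,0,0.002,0,0,3,0,0,0,0,0,3,0,0,0]'

```text
t: 2.75
ee_pos: [0.5209, -0.2712, 0.0619]
eef_rot: [-1.932, -1.933, 0.514]
force: [-0.1, -0.8, -0.0]
gripper_width: 0.751
```

Run:
```python
from h import *
st()
G=np.array([.500,-.2717,.023]); M=tool(-np.pi/6); t=G+.019*M[:,2]
plan([(t,M,4)])
i=env.snapshot('side'); crop(i,240,440,220,400,4,'pics/s2.png')
```

```text
t 2.75 p [ 0.5209 -0.2712  0.0619] rv [-1.932 -1.933  0.514] F [-0.1 -0.8 -0. ] w 0.751 q [-0.54  0.74  1.29 -0.26  1.56 -2.05]
--
-0.01, 0.02, 1.58, 0.002, 0.001, -0,
-0, 0.03, 1.58, 0.001, 0.001, -0,
-0.01, 0.03, 1.57, 0.002, 0.001, -0,
-0.01, 0.03, 1.58, 0.002, 0.001, -0,
```

View pics/s2.png

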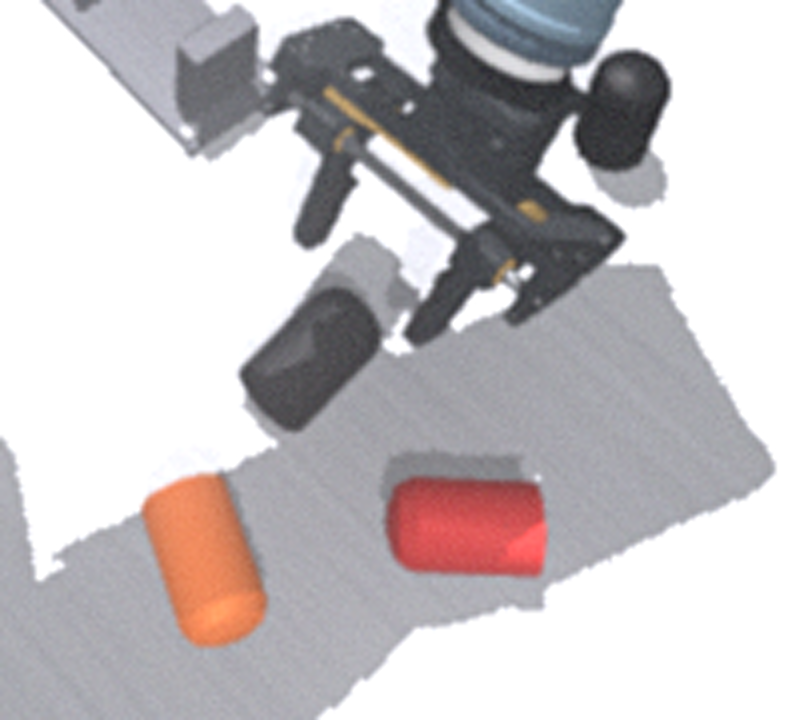

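Both fingers straddle the cover's axis (crop about 310,360), so I'll go down and grip it.

move_arm --moves '[0,0,1.6,0.002,0.001,0,0,0,1.6,0.001,0.001,0,0,0.1,1.6,0.002,0.001,0,0,0,1.5,0.002,0.001,0,0,0,0,0,0,0]'

```text
t: 3.3
ee_pos: [0.4904, -0.2716, 0.0054]
eef_rot: [-1.925, -1.923, 0.516]
force: [0.0, -0.3, 0.6]
gripper_width: 0.751
```

move_arm --moves '[0,0,0,0,0,0,0,0,0,0,0,0,0,0,0,0,0,0,0,0,0,0,0,0]' --gripper -0.2 --newtons 15

```text
t: 3.7
ee_pos: [0.4904, -0.2713, 0.0059]
eef_rot: [-1.924, -1.923, 0.517]
force: [-0.8, 1.4, -0.1]
gripper_width: 0.511
```

Run:
```python
from h import *
st()
i=env.snapshot('side'); crop(i,240,440,220,400,4,'pics/s3.png')
```

```text
t 3.7 p [ 0.4904 -0.2713  0.0059] rv [-1.924 -1.923  0.517] F [-0.8  1.4 -0.1] w 0.511 q [-0.57  0.77  1.37 -0.27  1.46 -2.04]
```

View pics/s3.png

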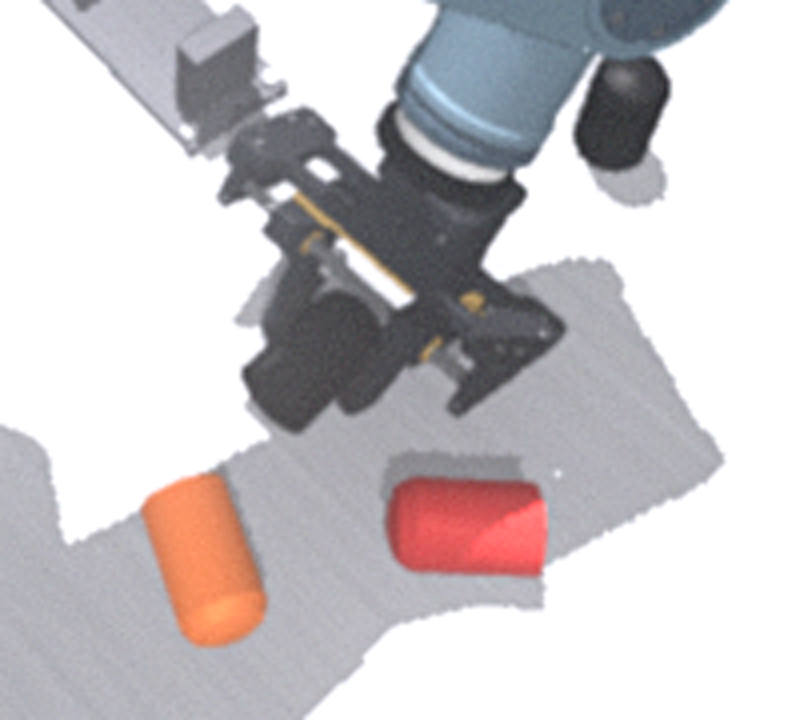

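```bash
cat > cl.py <<'E'
from h import *
C=np.array([.585,-.039,0]); YAW=-.08
cx=np.array([np.cos(YAW),np.sin(YAW),0]); cy=np.array([-np.sin(YAW),np.cos(YAW),0])
E
python3 - <<'E'
from cl import *
M0=tool(-np.pi/6); M=tool(np.pi/3,YAW); f=lambda g,M:np.array(g)+.019*M[:,2]
H=tool(.26,YAW/2)
plan([(f([.50,-.2713,.20],M0),M0,4),(f([.50,-.15,.27],H),H,7),(f(C+[0,0,.22],M),M,8)])
E
```

```text
--
0.01, -2.23, -3.84, -0.001, -0.001, -0,
0.01, -2.23, -3.84, -0.001, -0, -0,
0, -2.22, -3.84, -0.001, -0.001, -0,
0, -2.23, -3.85, -0.001, -0.001, -0,
1.73, -0.31, -0.95, -0.112, 0.001, 0.006,
--
1.73, -0.21, -0.97, -0.112, 0.001, 0.006,
1.73, -0.11, -0.99, -0.112, 0.001, 0.005,
1.73, -0.01, -0.99, -0.111, 0, 0.006,
1.73, 0.09, -0.99, -0.112, 0.001, 0.006,
1.73, 0.2, -0.97, -0.112, 0.001, 0.006,
--
1.74, 0.28, -0.95, -0.112, 0.001, 0.006,
1.42, 0.98, 0.79, -0.098, -0.003, 0.004,
1.43, 0.89, 0.88, -0.099, -0.003, 0.004,
1.43, 0.8, 0.96, -0.098, -0.003, 0.004,
1.44, 0.69, 1.03, -0.099, -0.004, 0.004,
--
1.44, 0.58, 1.09, -0.098, -0.003, 0.004,
1.46, 0.46, 1.13, -0.098, -0.003, 0.004,
1.45, 0.35, 1.17, -0.099, -0.003, 0.004,
1.46, 0.23, 1.19, -0.098, -0.003, 0.004,
```

move_arm --moves '[0,-1.2,-2,0,0,0,0,-2.2,-3.8,-0.001,0,0,0,-2.2,-3.8,-0.001,0,0,0,-2.3,-3.9,-0.001,0,0,0,-1,-1.9,0,0,0]' --newtons 25

```text
t: 4.25
ee_pos: [0.4921, -0.2728, 0.1884]
eef_rot: [-1.932, -1.928, 0.514]
force: [0.0, -0.8, -1.9]
gripper_width: 0.504
```

move_arm --moves '[1.7,-0.3,-1,-0.112,0.001,0.006,1.7,-0.2,-1,-0.112,0.001,0.006,1.7,-0.1,-1,-0.112,0.001,0.006,1.7,0,-1,-0.112,0,0.006,1.8,0.1,-1,-0.112,0,0.006]'

```text
t: 4.75
ee_pos: [0.5023, -0.1855, 0.2343]
eef_rot: [2.233, 2.164, 0.041]
force: [-0.5, -0.1, -1.8]
gripper_width: 0.505
```

move_arm --moves '[1.7,0.2,-1,-0.112,0.001,0.006,1.7,0.3,-1,-0.112,0,0.006,0,0,0,0,0,0]'

```text
t: 5.05
ee_pos: [0.5048, -0.1502, 0.2544]
eef_rot: [2.123, 2.035, 0.269]
force: [-1.0, -0.3, -1.6]
gripper_width: 0.505
```

Run:
```python
from cl import *
st()
M=tool(np.pi/3,YAW); f=lambda g,M:np.array(g)+.019*M[:,2]
plan([(f(C+[0,0,.22],M),M,9)])
cv2.imwrite('pics/s4.png',env.snapshot('side')[:,:,::-1])
```

```text
t 5.05 p [ 0.5048 -0.1502  0.2544] rv [2.123 2.035 0.269] F [-1.  -0.3 -1.6] w 0.505 q [-0.6  -0.12  1.9   0.15  1.14 -2.18]
--
1.26, 0.86, 0.74, -0.087, -0.003, 0.003,
1.27, 0.79, 0.8, -0.087, -0.002, 0.004,
1.28, 0.71, 0.87, -0.088, -0.003, 0.003,
1.28, 0.63, 0.92, -0.087, -0.003, 0.004,
1.28, 0.54, 0.97, -0.087, -0.002, 0.003,
--
1.29, 0.45, 1, -0.087, -0.003, 0.003,
1.29, 0.35, 1.04, -0.087, -0.003, 0.004,
1.3, 0.26, 1.07, -0.088, -0.002, 0.003,
1.29, 0.17, 1.08, -0.087, -0.003, 0.004,
```

View pics/s4.png

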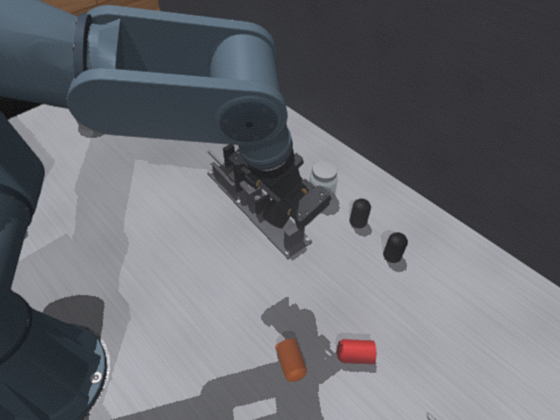

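move_arm --moves '[1.3,0.9,0.7,-0.087,-0.003,0.003,1.3,0.8,0.8,-0.087,-0.002,0.004,1.3,0.7,0.9,-0.088,-0.003,0.003,1.3,0.6,0.9,-0.087,-0.003,0.004,1.3,0.5,1,-0.087,-0.002,0.003]'

```text
t: 5.6
ee_pos: [0.5608, -0.0902, 0.2288]
eef_rot: [1.865, 1.752, 0.632]
force: [1.0, 1.0, -1.9]
gripper_width: 0.505
```

Run:
```python
from cl import *
st()
```

```text
t 5.6 p [ 0.5608 -0.0902  0.2288] rv [1.865 1.752 0.632] F [ 1.   1.  -1.9] w 0.505 q [-0.53 -0.22  2.17  0.53  0.61 -2.39]
```

```bash
cat > fk.py <<'E'
from cl import *
from scipy.optimize import least_squares
D=[([.96769,.18153,1.60799,0,1.3538,-.2063],[.2219,.5299,.2378],[2.6152,1.7397,-.0025]),
([-0.51,0.74,1.15,-0.25,1.72,-2.06],[.5599,-.2654,.1278],[-1.919,-1.923,.521]),
([-0.54,0.74,1.29,-0.26,1.56,-2.05],[.5209,-.2712,.0619],[-1.932,-1.933,.514]),
([-0.57,0.77,1.37,-0.27,1.46,-2.04],[.4904,-.2713,.0059],[-1.924,-1.923,.517]),
([-0.6,-0.12,1.9,0.15,1.14,-2.18],[.5048,-.1502,.2544],[2.123,2.035,.269]),
([-0.53,-0.22,2.17,0.53,0.61,-2.39],[.5608,-.0902,.2288],[1.865,1.752,.632])]
def rx(a,ax): 
    v=np.zeros(3);v[ax]=a;return R.from_rotvec(v).as_matrix()
def fk(q,p,s):
    d1,a1,a2,a3,d4,d6,e,o6=p
    M=rx(q[0],2); P=np.array([0,0,d1])+M@[a1,e,0]
    M=M@rx(q[1],1); P=P+M@[0,0,a2]
    M=M@rx(q[2],1); P=P+M@[a3,0,d4]
    M=M@rx(s[0]*q[3],2); M=M@rx(q[4],1); M=M@rx(s[1]*q[5]+o6,2); P=P+M@[0,0,d6]
    return P,M
def res(p,s,w=.3):
    r=[]
    for q,x,v in D:
        P,M=fk(q,p,s); N=R.from_rotvec(v).as_matrix()
        r+=list(P-x)+list(w*R.from_matrix(M.T@N).as_rotvec())
    return np.array(r)
def fit():
    best=None
    for s in((1,1),(1,-1),(-1,1),(-1,-1)):
      for o in (0,1.57,3.14,-1.57):
        f=least_squares(res,[.3,0,.4,0,.4,.3,0,o],args=(s,),loss='soft_l1',f_scale=.02)
        if best is None or f.cost<best[0]: best=(f.cost,f.x,s)
    return best
if __name__=='__main__':
    b=fit(); print(b[0],b[1].round(4),b[2]); print(res(b[1],b[2]).reshape(-1,6).round(3))
E
python3 fk.py
```

```text
2.7468023222744266e-05 [ 0.3114 -0.0054  0.4315  0.0812  0.5193  0.3068  0.1171 -3.1415] (1, 1)
[[ 0.    -0.001 -0.001  0.     0.    -0.   ]
 [-0.     0.001 -0.003  0.001 -0.    -0.   ]
 [ 0.002  0.002 -0.002  0.001  0.001  0.   ]
 [-0.001 -0.     0.001  0.001 -0.001 -0.002]
 [-0.001 -0.002  0.002  0.     0.001  0.001]
 [ 0.001 -0.     0.002  0.002 -0.001  0.001]]
```

```bash
cat >> fk.py <<'E'
LO=np.array([-2.99,-.89,.3,-1.14,0,-3.12]);HI=np.array([2.99,2.07,2.58,4.28,2.63,3.12])
def ik(P,N,b,q0=None):
    def g(q):
        x,M=fk(q,b[1],b[2]); return np.r_[x-P,.3*R.from_matrix(M.T@N).as_rotvec()]
    sols=[]; rng=np.random.default_rng(0)
    for i in range(40 if q0 is None else 1):
        s=rng.uniform(LO,HI) if q0 is None else np.clip(q0,LO+1e-3,HI-1e-3)
        f=least_squares(g,s,bounds=(LO,HI))
        if np.linalg.norm(f.fun)<1e-3 and not any(np.abs(f.x-t).max()<.02 for t in sols): sols.append(f.x)
    return sols
E
python3 - <<'E'
from fk import *
b=fit()
np.set_printoptions(precision=2,suppress=True)
for h in (.22,.12,.055):
    M=tool(np.pi/3,YAW); P=C+[0,0,h]+.019*M[:,2]
    print(h)
    for q in ik(P,M,b): print('  ',q)
# squeeze pose tool down
for nm,M in (('xdown',tool(0,YAW)),('side',tool(0,YAW+np.pi/2))):
    print(nm)
    for q in ik(C+.22*cy+[0,0,.09],M,b): print('  ',q)
E
```

```text
0.22
   [-0.41 -0.1   2.32  1.89  0.3   2.64]
0.12
   [-0.41  0.2   2.32  2.5   0.49  1.98]
0.055
   [-0.41  0.43  2.28  2.66  0.65  1.8 ]
xdown
   [ 0.1   0.46  1.56  0.    1.12 -1.39]
side
   [ 0.1   0.46  1.56  0.    1.12 -2.96]
```

```bash
cat >> fk.py <<'E'
def jrows(qs,n,b,quiet=False):
    """joint waypoints qs[0..], rows n per seg; rows in tool frame"""
    P,M=fk(qs[0],b[1],b[2]); k=0; out=[]
    for a,c,m in zip(qs[:-1],qs[1:],n):
        for i in range(1,m+1):
            Pt,Mt=fk(a+(c-a)*i/m,b[1],b[2])
            sh=np.round(M.T@(Pt-P)*100,1);tr=np.round(R.from_matrix(M.T@Mt).as_rotvec(),3)
            if k%5==0 and not quiet: print('--')
            if not quiet: print(', '.join('%g'%v for v in np.r_[sh,tr]),end=',\n')
            k+=1; P=P+M@sh/100; M=M@R.from_rotvec(tr).as_matrix(); out.append((P,M))
    return out
E
python3 - <<'E'
from fk import *
b=fit()
q0=env.get_obs()['joints']
M=tool(np.pi/3,YAW); P=C+[0,0,.16]+.019*M[:,2]
q1=ik(P,M,b,[-.41,.1,2.32,2.3,.45,2.2])[0]; print(q0.round(2),q1.round(2))
qm=q0*.5+q1*.5; qm[4]=.75; qm[1]-=.15
o=jrows([q0,qm,q1],[23,23],b)
np.set_printoptions(precision=2,suppress=True)
for P,M in o[::3]:
    pts=[P+M@np.array([sx*.095,sy*.04,-.06]) for sx in(-1,1) for sy in(-1,1)]+[P+M@np.array([sx*.04,sy*.06,-.0]) for sx in(-1,1) for sy in(-1,1)]
    w=P-.307*M[:,2]
    print('TCP',P,'minz',min(p[2] for p in pts),'wrist',w)
E
```

```text
[-0.53 -0.22  2.17  0.53  0.61 -2.39] [-0.41  0.07  2.33  2.33  0.4   2.17]
--
0.8, 0.2, 0.1, -0.008, 0.023, 0.13,
0.9, 0, 0, -0.006, 0.024, 0.13,
0.8, 0, 0.1, -0.004, 0.024, 0.13,
0.8, -0.1, 0, -0.001, 0.025, 0.13,
0.8, -0.2, 0.1, 0.001, 0.024, 0.13,
--
0.8, -0.3, 0, 0.004, 0.025, 0.13,
0.7, -0.3, 0.1, 0.006, 0.024, 0.13,
0.7, -0.4, 0, 0.008, 0.023, 0.13,
0.7, -0.5, 0.1, 0.011, 0.023, 0.13,
0.6, -0.5, 0, 0.013, 0.021, 0.129,
--
0.5, -0.6, 0.1, 0.014, 0.02, 0.13,
0.5, -0.6, 0, 0.017, 0.019, 0.13,
0.4, -0.6, 0.1, 0.019, 0.017, 0.129,
0.3, -0.7, 0, 0.02, 0.015, 0.13,
0.2, -0.7, 0.1, 0.021, 0.013, 0.129,
--
0.2, -0.7, 0, 0.023, 0.011, 0.129,
0.1, -0.8, 0.1, 0.023, 0.009, 0.13,
0.1, -0.7, 0, 0.025, 0.007, 0.129,
-0, -0.7, 0.1, 0.025, 0.004, 0.129,
-0.1, -0.7, -0, 0.025, 0.002, 0.129,
--
-0.2, -0.7, 0, 0.026, 0, 0.129,
-0.2, -0.7, 0.1, 0.025, -0.003, 0.129,
-0.2, -0.6, -0, 0.025, -0.005, 0.129,
0.3, 0.1, 0.3, 0.013, 0.012, 0.138,
0.5, 0.1, 0.3, 0.014, 0.011, 0.138,
--
0.5, 0, 0.2, 0.014, 0.01, 0.138,
0.5, 0.1, 0.3, 0.015, 0.01, 0.139,
0.5, 0, 0.2, 0.015, 0.009, 0.138,
0.6, -0, 0.3, 0.016,
[... 1130 characters left out ...]
200802772855142 wrist [ 0.35 -0.05  0.43]
TCP [0.61 0.05 0.3 ] minz 0.24329447556799433 wrist [ 0.35 -0.05  0.43]
TCP [0.61 0.05 0.3 ] minz 0.23235246785374303 wrist [ 0.35 -0.04  0.42]
TCP [0.62 0.04 0.29] minz 0.22100965725837884 wrist [ 0.35 -0.04  0.4 ]
TCP [0.63 0.02 0.27] minz 0.1979572136255294 wrist [ 0.35 -0.04  0.38]
TCP [0.63 0.01 0.25] minz 0.18766694433457815 wrist [ 0.35 -0.04  0.37]
TCP [ 0.63 -0.    0.23] minz 0.16061761681722972 wrist [ 0.35 -0.03  0.35]
TCP [ 0.62 -0.02  0.21] minz 0.14316585072884508 wrist [ 0.34 -0.03  0.34]
TCP [ 0.61 -0.03  0.18] minz 0.11716823818044766 wrist [ 0.34 -0.02  0.32]
TCP [ 0.6  -0.04  0.15] minz 0.09887066698734778 wrist [ 0.34 -0.02  0.3 ]
```

The place pose is reachable only with the wrist unwound, because joint 6 would pass its limit. I'll spin it in the air first.

move_arm --moves '[0.8,0.2,0.1,-0.008,0.023,0.13,0.9,0,0,-0.006,0.024,0.13,0.8,0,0.1,-0.004,0.024,0.13,0.8,-0.1,0,-0.001,0.025,0.13,0.8,-0.2,0.1,0.001,0.024,0.13]'

```text
t: 6.1
ee_pos: [0.5713, -0.0502, 0.2337]
eef_rot: [2.439, 1.169, 1.007]
force: [-0.8, -0.2, -1.9]
gripper_width: 0.507
```

Run:
```python
from cl import *
st()
```

```text
t 6.1 p [ 0.5713 -0.0502  0.2337] rv [2.439 1.169 1.007] F [-0.8 -0.2 -1.9] w 0.507 q [-0.52 -0.21  2.19  0.72  0.64 -1.89]
```

Tracking is as planned, so I'll continue.

move_arm --moves '[0.8,-0.3,0,0.004,0.025,0.13,0.7,-0.3,0.1,0.006,0.024,0.13,0.7,-0.4,0,0.008,0.023,0.13,0.7,-0.5,0.1,0.011,0.023,0.13,0.6,-0.5,0,0.013,0.021,0.13]'

```text
t: 6.6
ee_pos: [0.5822, -0.0133, 0.2471]
eef_rot: [-2.783, -0.394, -1.258]
force: [0.8, -0.4, -1.2]
gripper_width: 0.506
```

move_arm --moves '[0.5,-0.6,0.1,0.014,0.02,0.13,0.5,-0.6,0,0.017,0.019,0.13,0.4,-0.6,0.1,0.019,0.017,0.13,0.3,-0.7,0,0.02,0.015,0.13,0.2,-0.7,0.1,0.021,0.013,0.13]'

```text
t: 7.1
ee_pos: [0.5934, 0.0179, 0.2652]
eef_rot: [-2.441, 0.416, -1.138]
force: [0.4, 0.3, -1.7]
gripper_width: 0.512
```

move_arm --moves '[0.2,-0.7,0,0.023,0.011,0.13,0.1,-0.8,0.1,0.023,0.009,0.13,0.1,-0.7,0,0.025,0.007,0.13,0,-0.7,0.1,0.025,0.004,0.13,-0.1,-0.7,0,0.025,0.002,0.13]'

```text
t: 7.6
ee_pos: [0.6042, 0.0429, 0.2895]
eef_rot: [-1.949, 1.021, -0.88]
force: [-0.3, -0.4, -1.4]
gripper_width: 0.51
```

move_arm --moves '[-0.2,-0.7,0,0.026,0,0.13,-0.2,-0.7,0.1,0.025,-0.003,0.13,-0.2,-0.6,0,0.025,-0.005,0.13,0.3,0.1,0.3,0.013,0.012,0.138,0.5,0.1,0.3,0.014,0.011,0.138]'

```text
t: 8.1
ee_pos: [0.6167, 0.0485, 0.3002]
eef_rot: [-1.374, 1.476, -0.543]
force: [-0.6, 0.6, -1.6]
gripper_width: 0.508
```

Run:
```python
from fk import *
st()
b=fit()
q0=env.get_obs()['joints']
M=tool(np.pi/3,YAW); P=C+[0,0,.16]+.019*M[:,2]
q1=ik(P,M,b,[-.41,.1,2.32,2.3,.45,2.2])[0]; print(q0.round(2),q1.round(2))
o=jrows([q0,q1],[21],b)
```

```text
t 8.1 p [0.6167 0.0485 0.3002] rv [-1.374  1.476 -0.543] F [-0.6  0.6 -1.6] w 0.508 q [-0.47 -0.19  2.26  1.51  0.72  0.1 ]
[-0.47 -0.19  2.26  1.51  0.72  0.1 ] [-0.41  0.07  2.33  2.33  0.4   2.17]
--
0.5, 0.1, 0.3, 0.014, 0.01, 0.138,
0.5, -0, 0.2, 0.015, 0.01, 0.137,
0.5, -0, 0.3, 0.016, 0.009, 0.138,
0.6, -0, 0.2, 0.015, 0.008, 0.138,
0.6, -0.1, 0.2, 0.017, 0.007, 0.139,
--
0.6, -0.2, 0.2, 0.017, 0.007, 0.138,
0.6, -0.2, 0.2, 0.017, 0.006, 0.139,
0.7, -0.3, 0.2, 0.018, 0.005, 0.138,
0.6, -0.4, 0.2, 0.019, 0.005, 0.139,
0.7, -0.4, 0.2, 0.019, 0.003, 0.139,
--
0.6, -0.6, 0.2, 0.019, 0.002, 0.138,
0.6, -0.6, 0.1, 0.021, 0.001, 0.139,
0.5, -0.7, 0.2, 0.02, -0.001, 0.139,
0.5, -0.8, 0.1, 0.021, -0.002, 0.138,
0.4, -0.9, 0.1, 0.022, -0.004, 0.139,
--
0.4, -0.9, 0.2, 0.021, -0.006, 0.138,
0.2, -1, 0.1, 0.022, -0.007, 0.139,
0.2, -1, 0.1, 0.021, -0.009, 0.138,
0, -1.1, 0.1, 0.021, -0.012, 0.138,
-0.1, -1.1, 0.1, 0.02, -0.013, 0.138,
--
-0.2, -1.1, 0.1, 0.02, -0.015, 0.138,
```

move_arm --moves '[0.5,0.1,0.3,0.014,0.01,0.138,0.5,0,0.2,0.015,0.01,0.138,0.5,0,0.3,0.016,0.009,0.138,0.6,0,0.2,0.015,0.008,0.138,0.6,-0.1,0.2,0.017,0.007,0.139]'

```text
t: 8.6
ee_pos: [0.6272, 0.0296, 0.2795]
eef_rot: [-0.716, 1.816, -0.181]
force: [-0.8, -0.6, -2.2]
gripper_width: 0.507
```

move_arm --moves '[0.6,-0.2,0.2,0.017,0.007,0.138,0.6,-0.2,0.2,0.017,0.006,0.139,0.7,-0.3,0.2,0.018,0.005,0.138,0.6,-0.4,0.2,0.019,0.005,0.139,0.7,-0.4,0.2,0.019,0.003,0.139]'

```text
t: 9.1
ee_pos: [0.631, 0.0077, 0.2504]
eef_rot: [0.005, 1.961, 0.185]
force: [0.1, 0.0, -1.9]
gripper_width: 0.507
```

move_arm --moves '[0.6,-0.6,0.2,0.019,0.002,0.138,0.6,-0.6,0.1,0.021,0.001,0.139,0.5,-0.7,0.2,0.02,-0.001,0.139,0.5,-0.8,0.1,0.021,-0.002,0.138,0.4,-0.9,0.1,0.022,-0.004,0.139]'

```text
t: 9.6
ee_pos: [0.6246, -0.0157, 0.2119]
eef_rot: [0.757, 1.895, 0.53]
force: [-0.0, 0.1, -2.3]
gripper_width: 0.511
```

Run:
```python
from fk import *
st()
b=fit()
q0=env.get_obs()['joints']
M=tool(np.pi/3,YAW); P=C+[0,0,.15]+.019*M[:,2]
q1=ik(P,M,b,[-.41,.1,2.32,2.3,.45,2.2])[0]; print(q0.round(2),q1.round(2))
o=jrows([q0,q1],[8],b)
cv2.imwrite('pics/s5.png',env.snapshot('side')[:,:,::-1])
```

```text
t 9.6 p [ 0.6246 -0.0157  0.2119] rv [0.757 1.895 0.53 ] F [-0.   0.1 -2.3] w 0.511 q [-0.43 -0.    2.31  2.11  0.49  1.57]
[-0.43 -0.    2.31  2.11  0.49  1.57] [-0.41  0.1   2.33  2.38  0.42  2.12]
--
0.3, -0.8, 0.2, 0.016, -0.004, 0.104,
0.2, -0.7, 0.1, 0.015, -0.005, 0.104,
0.2, -0.9, 0.2, 0.016, -0.006, 0.103,
0.1, -0.9, 0.1, 0.016, -0.007, 0.104,
0.1, -0.9, 0.2, 0.016, -0.008, 0.103,
--
-0, -0.9, 0.1, 0.016, -0.009, 0.103,
-0.2, -0.9, 0.2, 0.015, -0.011, 0.103,
-0.1, -0.9, 0.1, 0.015, -0.012, 0.103,
```

View pics/s5.png

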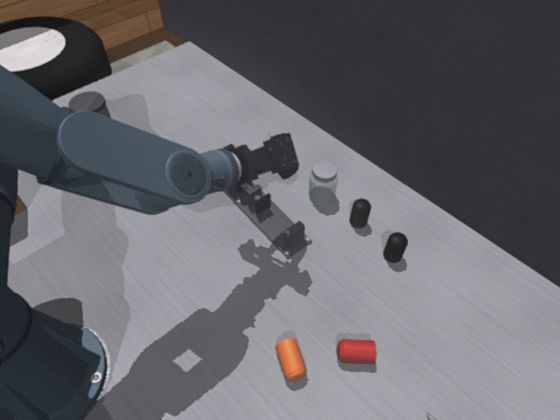

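move_arm --moves '[0.3,-0.8,0.2,0.016,-0.004,0.104,0.2,-0.7,0.1,0.015,-0.005,0.104,0.2,-0.9,0.2,0.016,-0.006,0.103,0.1,-0.9,0.1,0.016,-0.007,0.104,0.1,-0.9,0.2,0.016,-0.008,0.103]'

```text
t: 10.15
ee_pos: [0.6145, -0.0311, 0.1727]
eef_rot: [1.309, 1.696, 0.755]
force: [-0.8, -0.7, -1.2]
gripper_width: 0.507
```

move_arm --moves '[0,-0.9,0.1,0.016,-0.009,0.103,-0.2,-0.9,0.2,0.015,-0.011,0.103,-0.1,-0.9,0.1,0.015,-0.012,0.103,0,0,0,0,0,0,0,0,0,0,0,0]'

```text
t: 10.65
ee_pos: [0.6051, -0.0385, 0.1485]
eef_rot: [1.625, 1.514, 0.868]
force: [-0.6, -0.7, -0.6]
gripper_width: 0.506
```

Run:
```python
from fk import *
st()
M=tool(np.pi/3,YAW); P=lambda h:C+[0,0,h]+.019*M[:,2]
plan([(P(.13),M,3),(P(.065),M,3),(P(.058),M,1)])
i=env.snapshot('side');crop(i,150,350,110,290,4,'pics/s6.png')
i=env.snapshot('top');crop(i,140,340,140,290,4,'pics/t6.png')
```

```text
t 10.65 p [ 0.6051 -0.0385  0.1485] rv [1.625 1.514 0.868] F [-0.6 -0.7 -0.6] w 0.506 q [-0.41  0.1   2.33  2.39  0.42  2.1 ]
--
-0.06, -0.87, 0.36, 0.001, -0, 0.003,
-0.07, -0.86, 0.36, 0.001, -0, 0.003,
-0.07, -0.87, 0.37, 0, -0, 0.003,
0, -1.88, 1.08, 0, -0, 0,
0, -1.87, 1.08, 0, -0, 0,
--
0, -1.88, 1.09, 0, -0, 0,
0, -0.61, 0.35, 0, -0, 0,
```

View pics/s6.png

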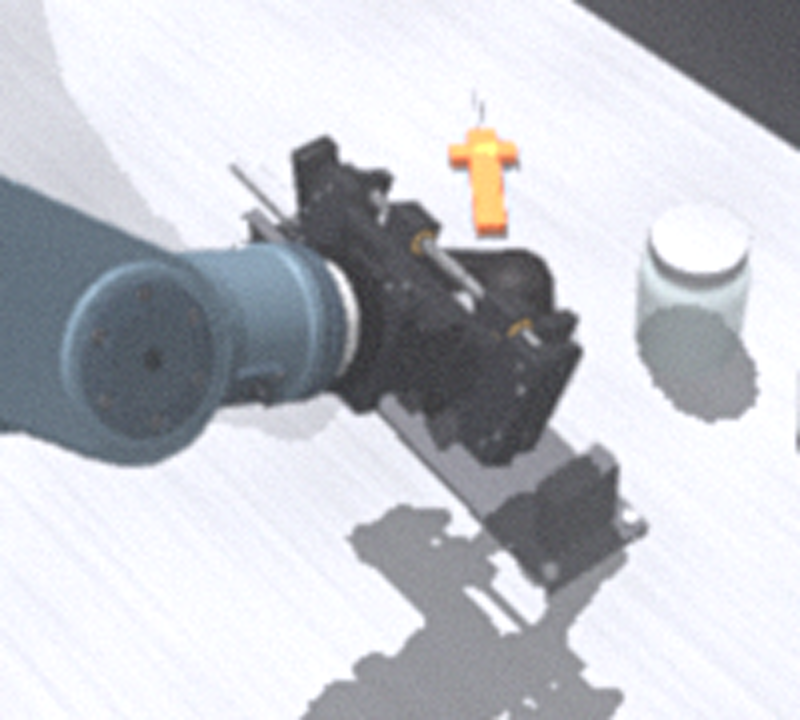

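View pics/t6.png

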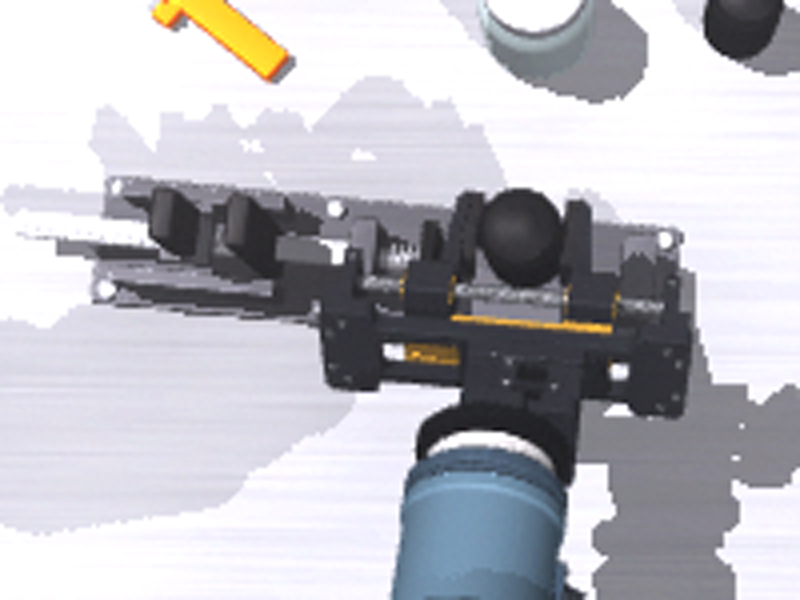

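The cover hangs upright with its dome up (crop about 521,235), midway between pad and anvil. I'll lower it.

move_arm --moves '[-0.1,-0.9,0.4,0.001,0,0.003,-0.1,-0.9,0.4,0.001,0,0.003,-0.1,-0.9,0.4,0,0,0.003,0,-1.9,1.1,0,0,0,0,-0.9,0.5,0,0,0]'

```text
t: 11.25
ee_pos: [0.601, -0.0413, 0.0861]
eef_rot: [1.636, 1.507, 0.871]
force: [-0.6, -0.8, -1.6]
gripper_width: 0.506
```

move_arm --moves '[0,-0.9,0.5,0,0,0,0,-0.9,0.5,0,0,0,0,-0.9,0.5,0,0,0,0,0,0,0,0,0]'

```text
t: 11.65
ee_pos: [0.6003, -0.0409, 0.055]
eef_rot: [1.638, 1.507, 0.872]
force: [-0.3, 0.7, -1.9]
gripper_width: 0.51
```

Run:
```python
from fk import *
st()
o=env.get_obs();Mc=R.from_rotvec(o['eef_rot']).as_matrix();g=o['ee_pos']-.019*Mc[:,2];d=g-C;print('grasp clamp',d@cx,d@cy,d[2], 'tilt',np.arccos(-Mc[2,2]))
M=tool(np.pi/3,YAW); P=lambda h:C+[0,0,h]+.019*M[:,2]
plan([(P(.056),M,1),(P(.053),M,2)])
i=env.snapshot('top');crop(i,140,340,140,290,4,'pics/t7.png')
```

```text
t 11.65 p [ 0.6003 -0.0409  0.055 ] rv [1.638 1.507 0.872] F [-0.3  0.7 -1.9] w 0.51 q [-0.42  0.41  2.3   2.65  0.65  1.8 ]
grasp clamp -0.0010283777596130003 -0.0007094721219295361 0.06455419610109439 tilt 1.0460269889095604
--
0.07, -0.69, 0.52, -0.001, 0, -0.003,
-0, -0.13, 0.07, -0, 0, 0,
-0, -0.13, 0.08, -0, 0, 0,
```

View pics/t7.png

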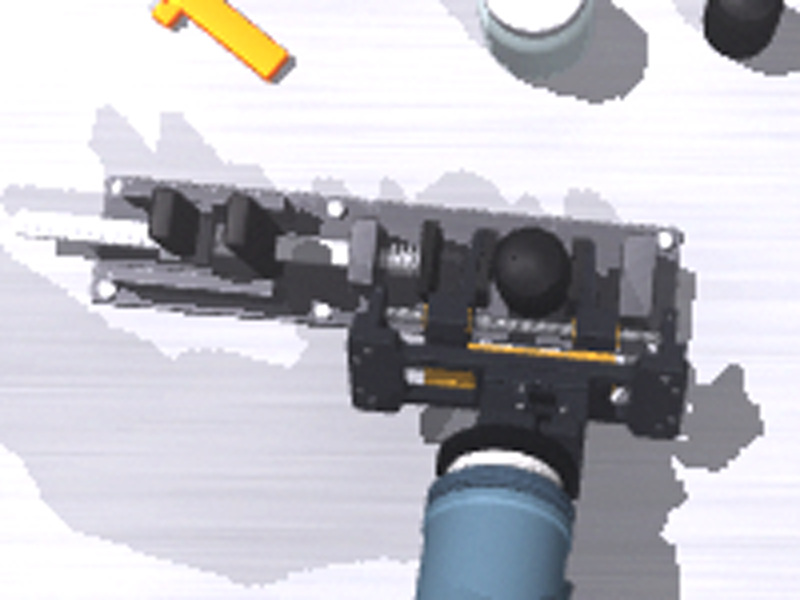

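move_arm --moves '[0,-0.35,0.2,0,0,0,0,-0.26,0.15,0,0,0,0,-0.09,0.05,0,0,0,0,0,0,0,0,0]'

```text
t: 12.1
ee_pos: [0.6005, -0.0409, 0.0481]
eef_rot: [1.638, 1.505, 0.873]
force: [-0.2, 0.9, -1.4]
gripper_width: 0.511
```

move_arm --moves '[0,-0.09,0.05,0,0,0,0,0,0,0,0,0]'

```text
t: 12.3
ee_pos: [0.6004, -0.0409, 0.047]
eef_rot: [1.638, 1.505, 0.873]
force: [1.0, -0.5, -2.1]
gripper_width: 0.508
```

move_arm --moves '[0,-0.09,0.05,0,0,0,0,0,0,0,0,0]'

```text
t: 12.5
ee_pos: [0.6003, -0.0409, 0.0459]
eef_rot: [1.638, 1.505, 0.873]
force: [0.2, -0.4, -1.2]
gripper_width: 0.505
```

move_arm --moves '[0,-0.09,0.05,0,0,0,0,0,0,0,0,0]'

```text
t: 12.7
ee_pos: [0.6003, -0.0409, 0.0448]
eef_rot: [1.638, 1.505, 0.873]
force: [-0.8, 0.8, -1.9]
gripper_width: 0.51
```

move_arm --moves '[0,-0.09,0.05,0,0,0,0,0,0,0,0,0]'

```text
t: 12.9
ee_pos: [0.6003, -0.0409, 0.0438]
eef_rot: [1.638, 1.506, 0.873]
force: [0.6, 0.3, -1.9]
gripper_width: 0.509
```

move_arm --moves '[0,-0.05,0.03,0,0,0,0,0,0,0,0,0]'

```text
t: 13.1
ee_pos: [0.6003, -0.0409, 0.0433]
eef_rot: [1.638, 1.505, 0.873]
force: [-0.2, 0.5, -1.1]
gripper_width: 0.508
```

move_arm --moves '[0,-0.05,0.03,0,0,0,0,0,0,0,0,0]'

```text
t: 13.3
ee_pos: [0.6007, -0.041, 0.0432]
eef_rot: [1.637, 1.505, 0.874]
force: [-1.1, -0.8, 2.4]
gripper_width: 0.506
```

move_arm --moves '[0,-0.05,0.03,0,0,0,0,0,0,0,0,0]'

```text
t: 13.5
ee_pos: [0.601, -0.0411, 0.0432]
eef_rot: [1.636, 1.504, 0.874]
force: [-3.5, 0.1, 6.2]
gripper_width: 0.508
```

move_arm --moves '[0,-0.05,0.03,0,0,0,0,0,0,0,0,0]'

```text
t: 13.7
ee_pos: [0.6013, -0.0411, 0.0432]
eef_rot: [1.635, 1.503, 0.875]
force: [-5.6, 1.0, 10.7]
gripper_width: 0.508
```

Contact on the bed. I'll ease the push and open.

move_arm --moves '[0,0.09,-0.05,0,0,0,0,0,0,0,0,0]'

```text
t: 13.9
ee_pos: [0.6008, -0.0411, 0.0431]
eef_rot: [1.637, 1.505, 0.873]
force: [0.3, 0.1, 3.0]
gripper_width: 0.507
```

move_arm --moves '[0,0,0,0,0,0,0,0,0,0,0,0,0,0,0,0,0,0]' --gripper 0.3

```text
t: 14.2
ee_pos: [0.6002, -0.0409, 0.0423]
eef_rot: [1.639, 1.506, 0.872]
force: [0.8, -0.2, -0.0]
gripper_width: 0.651
```

Run:
```python
from fk import *
st()
i=env.snapshot('top');crop(i,140,340,140,290,4,'pics/t8.png')
i=env.snapshot('side');crop(i,150,350,110,290,4,'pics/s8.png')
```

```text
t 14.2 p [ 0.6002 -0.0409  0.0423] rv [1.639 1.506 0.872] F [ 0.8 -0.2 -0. ] w 0.651 q [-0.42  0.46  2.29  2.67  0.69  1.78]
```

View pics/t8.png

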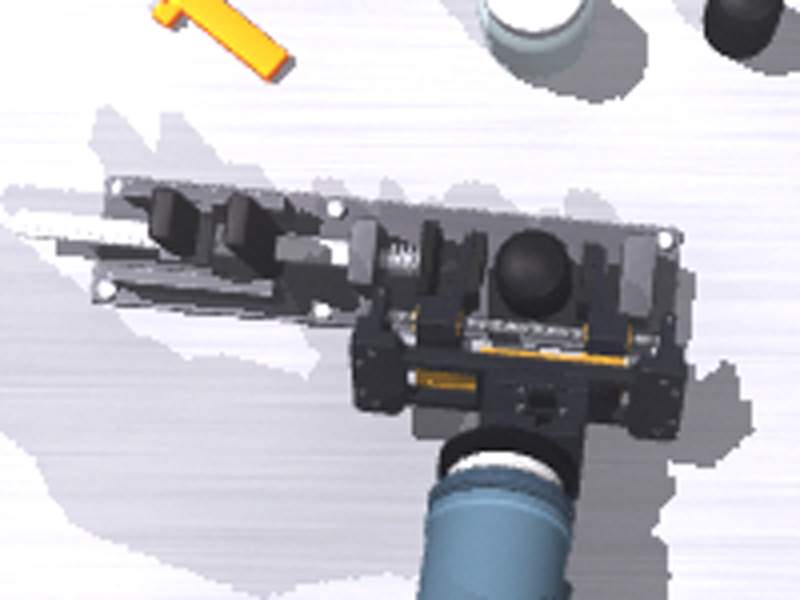

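View pics/s8.png

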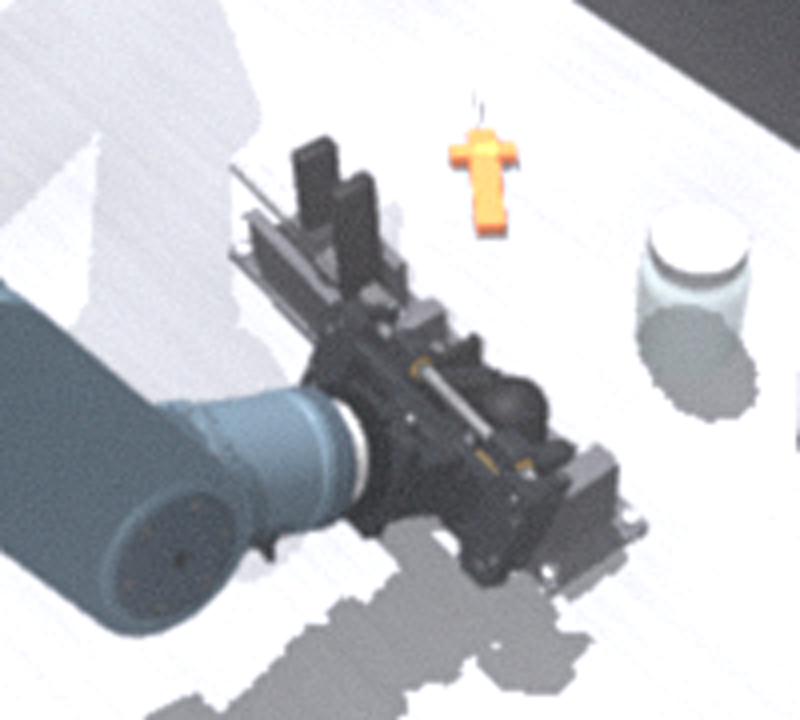

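The cover is released and there is a gap at both fingers (crop 487–495 and 572–585). I'll back off and lift away.

move_arm --moves '[0,0,-1,0,0,0,0,0,-1.5,0,0,0,0,1.7,-1,0,0,0,0,2.6,-1.5,0,0,0,0,3.5,-2,0,0,0]'

```text
t: 14.8
ee_pos: [0.5768, -0.0392, 0.1438]
eef_rot: [1.643, 1.507, 0.87]
force: [1.2, 0.5, 0.2]
gripper_width: 0.651
```

move_arm --moves '[0,3.5,-2,0,0,0,0,3.5,-2,0,0,0,0,0,0,0,0,0,0,0,0,0,0,0]'

```text
t: 15.2
ee_pos: [0.5797, -0.0366, 0.2002]
eef_rot: [1.636, 1.512, 0.883]
force: [-0.1, -0.2, -0.7]
gripper_width: 0.651
```

Run:
```python
from fk import *
st()
i=env.snapshot('top');crop(i,140,340,140,290,4,'pics/t9.png')
```

```text
t 15.2 p [ 0.5797 -0.0366  0.2002] rv [1.636 1.512 0.883] F [-0.1 -0.2 -0.7] w 0.651 q [-0.45 -0.13  2.39  1.94  0.35  2.57]
```

View pics/t9.png

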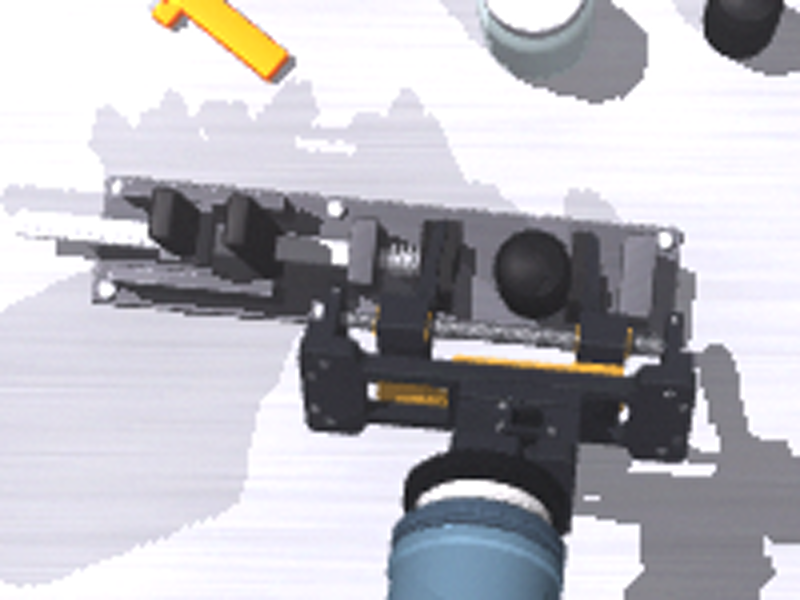

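The cover stands free at (crop 532,275). Next I'll move to the outside of the trigger, with fingers shut and pointing down.

Run:
```python
from fk import *
b=fit()
q0=env.get_obs()['joints']
M=tool(0,YAW-np.pi/2); P=C+.245*cy+[0,0,.21]
q1=ik(P,M,b,[.15,.3,1.5,0,1.3,.2]); print(q1)
q1=q1[0]
qm=q0*.5+q1*.5; qm[1]-=.1
o=jrows([q0,qm,q1],[14,14],b)
np.set_printoptions(precision=2,suppress=True)
for P,M in o[::3]:
    pts=[P+M@np.array([sx*.095,sy*.04,-.06]) for sx in(-1,1) for sy in(-1,1)]+[P]
    print('TCP',P,'minz',min(p[2] for p in pts))
print(M)
```

```text
[array([1.42823858e-01, 3.47781369e-01, 1.45889409e+00, 3.82554943e-10,
       1.33491719e+00, 2.22769282e-01])]
--
2, 1.9, 0.6, -0.022, 0.056, -0.167,
1.7, 2, 0.6, -0.025, 0.054, -0.166,
1.4, 2.1, 0.6, -0.028, 0.051, -0.166,
1.2, 2.2, 0.6, -0.031, 0.05, -0.165,
0.9, 2.1, 0.6, -0.032, 0.048, -0.166,
--
0.7, 2.1, 0.6, -0.035, 0.045, -0.164,
0.4, 2, 0.6, -0.036, 0.043, -0.164,
0.2, 2, 0.6, -0.037, 0.041, -0.164,
0, 1.8, 0.5, -0.039, 0.039, -0.163,
-0.1, 1.7, 0.6, -0.04, 0.037, -0.162,
--
-0.3, 1.5, 0.4, -0.041, 0.035, -0.162,
-0.4, 1.4, 0.5, -0.042, 0.034, -0.16,
-0.5, 1.2, 0.3, -0.043, 0.032, -0.159,
-0.5, 1, 0.3, -0.044, 0.03, -0.158,
0.1, 1, 0.8, -0.054, 0.035, -0.148,
--
0, 1, 0.8, -0.057, 0.032, -0.147,
0.1, 0.9, 0.7, -0.058, 0.029, -0.146,
0.1, 0.8, 0.6, -0.06, 0.027, -0.144,
0, 0.7, 0.6, -0.062, 0.023, -0.143,
0.1, 0.7, 0.5, -0.063, 0.021, -0.141,
--
0.1, 0.6, 0.5, -0.065, 0.017, -0.139,
0.2, 0.7, 0.4, -0.067, 0.014, -0.137,
0.2, 0.5, 0.4, -0.067, 0.011, -0.135,
0.2, 0.6, 0.2, -0.069, 0.007, -0.133,
0.2, 0.6, 0.2, -0.07, 0.004, -0.13,
--
0.3, 0.6, 0.1, -0.07, -0.001, -0.128,
0.3, 0.6, 0.1, -0.071, -0.004, -0.125,
0.3, 0.7, -0.1, -0.072, -0.008, -0.123,
TCP [ 0.59 -0.02  0.21] minz 0.19063461852255442
TCP [0.63 0.04 0.24] minz 0.1964038428390912
TCP [0.65 0.1  0.27] minz 0.20651282524553605
TCP [0.65 0.16 0.28] minz 0.22549233042371022
TCP [0.64 0.2  0.29] minz 0.2443117835337054
TCP [0.63 0.23 0.27] minz 0.24332143251492203
TCP [0.62 0.24 0.25] minz 0.24454336584506914
TCP [0.61 0.24 0.23] minz 0.22721104132792486
TCP [0.6  0.23 0.21] minz 0.21365019902463597
TCP [0.6  0.2  0.21] minz 0.2099804028442589
[[ 1.   -0.08  0.  ]
 [-0.08 -1.   -0.  ]
 [ 0.    0.   -1.  ]]
```

Run:
```python
from fk import *
b=fit()
q0=env.get_obs()['joints']
M=tool(0,YAW-np.pi/2); P=C+.245*cy+[0,0,.21]
q1=ik(P,M,b,[.15,.3,1.5,0,1.3,.2])[0]
qm=q0*.5+q1*.5; qm[1]-=.1
jrows([q0,qm,q1],[18,17],b)
```

```text
--
1.5, 1.5, 0.5, -0.017, 0.044, -0.13,
1.4, 1.6, 0.4, -0.019, 0.042, -0.129,
1.2, 1.6, 0.5, -0.02, 0.041, -0.129,
1, 1.7, 0.5, -0.023, 0.04, -0.129,
0.9, 1.6, 0.5, -0.023, 0.039, -0.129,
--
0.8, 1.7, 0.5, -0.025, 0.037, -0.129,
0.5, 1.7, 0.4, -0.026, 0.036, -0.128,
0.5, 1.6, 0.5, -0.027, 0.035, -0.128,
0.2, 1.6, 0.5, -0.029, 0.033, -0.128,
0.2, 1.5, 0.5, -0.029, 0.032, -0.127,
--
0, 1.5, 0.4, -0.03, 0.031, -0.127,
-0.1, 1.3, 0.4, -0.03, 0.03, -0.126,
-0.1, 1.3, 0.4, -0.032, 0.028, -0.126,
-0.3, 1.2, 0.4, -0.032, 0.028, -0.126,
-0.3, 1.1, 0.4, -0.032, 0.026, -0.125,
--
-0.4, 1, 0.3, -0.033, 0.025, -0.124,
-0.4, 0.8, 0.2, -0.034, 0.025, -0.124,
-0.4, 0.8, 0.3, -0.034, 0.023, -0.122,
0.1, 0.8, 0.6, -0.044, 0.029, -0.122,
0, 0.9, 0.7, -0.047, 0.027, -0.122,
--
0.1, 0.7, 0.5, -0.047, 0.025, -0.12,
0, 0.7, 0.6, -0.049, 0.023, -0.119,
0, 0.7, 0.5, -0.049, 0.022, -0.119,
0.1, 0.6, 0.5, -0.051, 0.019, -0.117,
0.1, 0.5, 0.5, -0.052, 0.017, -0.116,
--
0, 0.6, 0.4, -0.053, 0.015, -0.116,
0.1, 0.5, 0.4, -0.054, 0.013, -0.113,
0.2, 0.5, 0.3, -0.055, 0.011, -0.113,
0.1, 0.5, 0.3, -0.056, 0.008, -0.111,
0.2, 0.4, 0.2, -0.057, 0.006, -0.109,
--
0.2, 0.5, 0.2, -0.057, 0.004, -0.108,
0.2, 0.5, 0.1, -0.058, 0.001, -0.106,
0.2, 0.5, 0, -0.058, -0.002, -0.104,
0.3, 0.5, 0, -0.059, -0.004, -0.103,
0.2, 0.6, -0, -0.059, -0.007, -0.101,
```

move_arm --moves '[1.5,1.5,0.5,-0.017,0.044,-0.13,1.4,1.6,0.4,-0.019,0.042,-0.129,1.2,1.6,0.5,-0.02,0.041,-0.129,1,1.7,0.5,-0.023,0.04,-0.129,0.9,1.6,0.5,-0.023,0.039,-0.129]'

```text
t: 15.75
ee_pos: [0.6305, 0.0399, 0.2449]
eef_rot: [0.898, 1.944, 0.758]
force: [0.9, 0.1, 0.4]
gripper_width: 0.651
```

move_arm --moves '[0.8,1.7,0.5,-0.025,0.037,-0.129,0.5,1.7,0.4,-0.026,0.036,-0.128,0.5,1.6,0.5,-0.027,0.035,-0.128,0.2,1.6,0.5,-0.029,0.033,-0.128,0.2,1.5,0.5,-0.029,0.032,-0.127]' --gripper -1

```text
t: 16.25
ee_pos: [0.6522, 0.119, 0.2754]
eef_rot: [0.1, 2.126, 0.585]
force: [-0.7, -0.5, -0.4]
gripper_width: 0.216
```

move_arm --moves '[0,1.5,0.4,-0.03,0.031,-0.127,-0.1,1.3,0.4,-0.03,0.03,-0.126,-0.1,1.3,0.4,-0.032,0.028,-0.126,-0.3,1.2,0.4,-0.032,0.028,-0.126,-0.3,1.1,0.4,-0.032,0.026,-0.125]'

```text
t: 16.75
ee_pos: [0.6507, 0.185, 0.2899]
eef_rot: [-0.693, 2.082, 0.383]
force: [-0.4, 0.4, -0.5]
gripper_width: 0.006
```

move_arm --moves '[-0.4,1,0.3,-0.033,0.025,-0.124,-0.4,0.8,0.2,-0.034,0.025,-0.124,-0.4,0.8,0.3,-0.034,0.023,-0.122,0.1,0.8,0.6,-0.044,0.029,-0.122,0,0.9,0.7,-0.047,0.027,-0.122]'

```text
t: 17.25
ee_pos: [0.6357, 0.2285, 0.2797]
eef_rot: [-1.45, 1.847, 0.188]
force: [-0.3, 0.4, 0.5]
gripper_width: 0.004
```

Run:
```python
from fk import *
st()
b=fit()
q0=env.get_obs()['joints']
M=tool(0,YAW-np.pi/2); P=C+.245*cy+[0,0,.21]
q1=ik(P,M,b,[.15,.3,1.5,0,1.3,.2])[0]
jrows([q0,q1],[15],b)
```

```text
t 17.25 p [0.6357 0.2285 0.2797] rv [-1.45   1.847  0.188] F [-0.3  0.4  0.5] w 0.004 q [-0.12  0.05  1.86  0.85  0.91  1.25]
--
0.1, 0.8, 0.6, -0.047, 0.025, -0.12,
0, 0.7, 0.6, -0.049, 0.024, -0.119,
0, 0.6, 0.5, -0.049, 0.021, -0.117,
0.1, 0.6, 0.5, -0.051, 0.02, -0.117,
0.1, 0.6, 0.5, -0.052, 0.017, -0.116,
--
0, 0.5, 0.4, -0.053, 0.016, -0.115,
0.1, 0.5, 0.3, -0.054, 0.013, -0.113,
0.1, 0.5, 0.4, -0.054, 0.011, -0.112,
0.2, 0.5, 0.3, -0.056, 0.009, -0.111,
0.1, 0.5, 0.2, -0.056, 0.006, -0.109,
--
0.2, 0.5, 0.2, -0.057, 0.004, -0.107,
0.2, 0.4, 0.1, -0.058, 0.001, -0.106,
0.3, 0.5, 0.1, -0.058, -0.001, -0.104,
0.2, 0.5, -0, -0.058, -0.004, -0.103,
0.2, 0.6, -0.1, -0.059, -0.007, -0.1,
```

move_arm --moves '[0.1,0.8,0.6,-0.047,0.025,-0.12,0,0.7,0.6,-0.049,0.024,-0.119,0,0.6,0.5,-0.049,0.021,-0.117,0.1,0.6,0.5,-0.051,0.02,-0.117,0.1,0.6,0.5,-0.052,0.017,-0.116]'

```text
t: 17.75
ee_pos: [0.6169, 0.244, 0.2448]
eef_rot: [-2.148, 1.434, 0.051]
force: [-0.7, -0.1, 0.2]
gripper_width: 0.006
```

move_arm --moves '[0,0.5,0.4,-0.053,0.016,-0.115,0.1,0.5,0.3,-0.054,0.013,-0.113,0.1,0.5,0.4,-0.054,0.011,-0.112,0.2,0.5,0.3,-0.056,0.009,-0.111,0.1,0.5,0.2,-0.056,0.006,-0.109]'

```text
t: 18.25
ee_pos: [0.6041, 0.2342, 0.2197]
eef_rot: [-2.725, 0.845, -0.018]
force: [0.0, 0.5, 0.2]
gripper_width: 0.004
```

move_arm --moves '[0.2,0.5,0.2,-0.057,0.004,-0.107,0.2,0.4,0.1,-0.058,0.001,-0.106,0.3,0.5,0.1,-0.058,-0.001,-0.104,0.2,0.5,0,-0.058,-0.004,-0.103,0.2,0.6,-0.1,-0.059,-0.007,-0.1]'

```text
t: 18.75
ee_pos: [0.6053, 0.2082, 0.2123]
eef_rot: [-3.138, 0.124, 0.01]
force: [0.5, -0.5, -0.1]
gripper_width: 0.006
```

move_arm --moves '[0,0,0,0,0,0,0,0,0,0,0,0]'

```text
t: 18.95
ee_pos: [0.606, 0.2085, 0.2137]
eef_rot: [-3.136, 0.136, 0.004]
force: [0.9, -0.2, 0.6]
gripper_width: 0.008
```

Run:
```python
from fk import *
st()
M=tool(0,YAW-np.pi/2); P=C+.245*cy
plan([(P+[0,0,.20],M,1),(P+[0,0,.15],M,2),(P+[0,0,.092],M,3)])
i=env.snapshot('top');crop(i,120,320,100,250,4,'pics/t10.png')
```

```text
t 18.95 p [0.606  0.2085 0.2137] rv [-3.136  0.136  0.004] F [ 0.9 -0.2  0.6] w 0.008 q [0.14 0.35 1.45 0.   1.34 0.23]
--
-0.11, 0.34, 1.37, -0.003, 0.003, -0.007,
0, -0, 2.5, 0, -0, 0,
0, -0, 2.5, 0, -0, 0,
-0, -0, 1.93, 0, -0, 0,
-0, -0, 1.94, 0, -0, 0,
--
-0, -0, 1.93, 0, -0, 0,
```

View pics/t10.png

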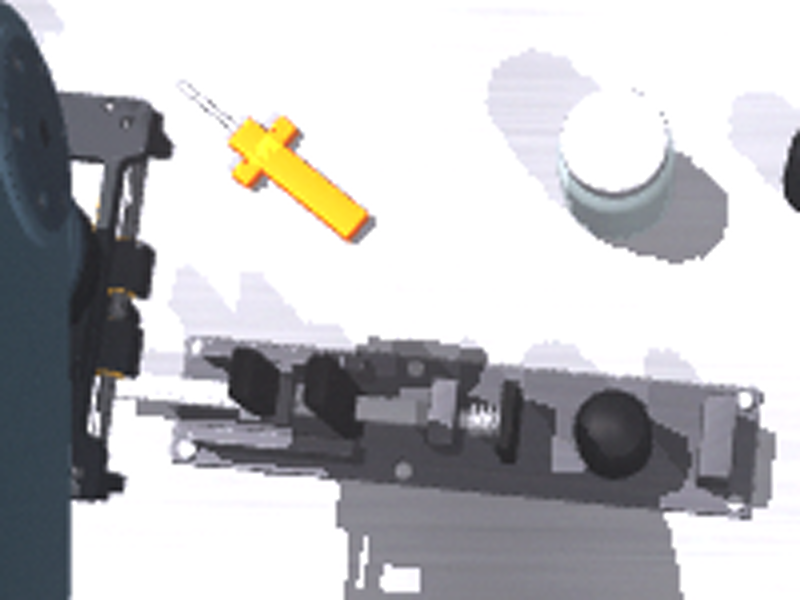

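move_arm --moves '[-0.1,0,1.4,-0.003,0.003,-0.007,0,0,2.5,0,0,0,0,0,2.5,0,0,0,0,0,2,0,0,0,0,0,2,0,0,0]'

```text
t: 19.5
ee_pos: [0.6056, 0.2073, 0.1102]
eef_rot: [3.137, -0.126, 0.006]
force: [0.3, -1.0, -0.1]
gripper_width: 0.006
```

move_arm --moves '[0,0,1.8,0,0,0,0,0,0,0,0,0,0,0,0,0,0,0]'

```text
t: 19.8
ee_pos: [0.6061, 0.2073, 0.0938]
eef_rot: [3.137, -0.125, 0.006]
force: [0.3, 0.0, 0.3]
gripper_width: 0.005
```

```bash
cat >> cl.py <<'E'
def clst():
    o=env.get_obs(); d=o['ee_pos']-C; print('t',round(o['t'],2),'clamp pos mm',(1e3*np.array([d@cx,d@cy,d[2]])).round(1),'Fcy',round(o['force']@cy,1))
E
python3 - <<'E'
from cl import *
st();clst()
i=env.snapshot('side');crop(i,150,350,110,290,4,'pics/s11.png')
E
```

```text
t 19.8 p [0.6061 0.2073 0.0938] rv [ 3.137 -0.125  0.006] F [0.3 0.  0.3] w 0.005 q [ 0.15  0.48  1.54 -0.    1.12  0.23]
t 19.8 clamp pos mm [  1.3 247.2  93.8] Fcy 0.0
```

View pics/s11.png

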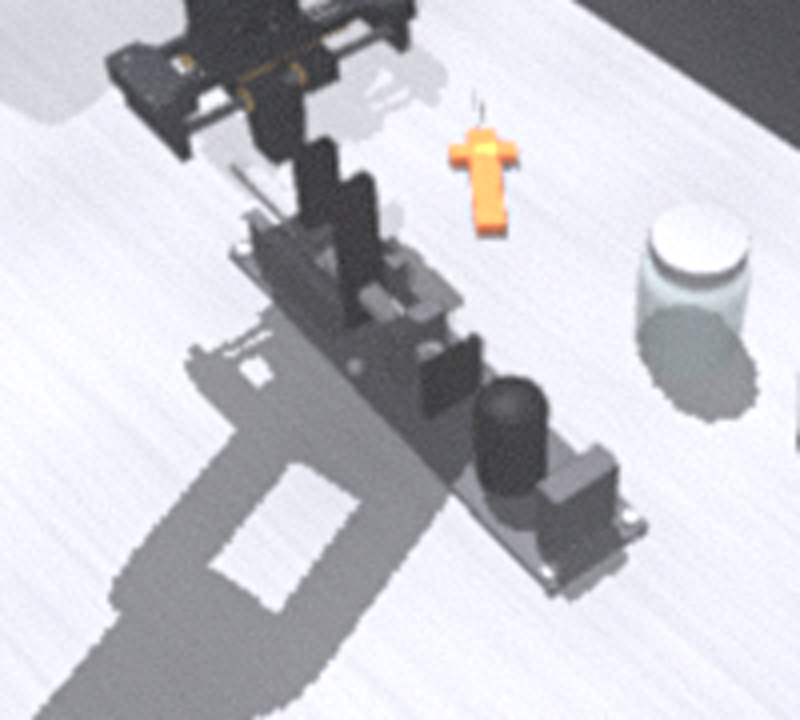

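The cover is upright on the bed (crop about 510,435) and the fingers are outside the trigger post. I'll start pumping.

move_arm --moves '[0,1.3,0,0,0,0,0,1.1,0,0,0,0,0,0,0,0,0,0]'

```text
t: 20.15
ee_pos: [0.6053, 0.1818, 0.0954]
eef_rot: [3.136, -0.127, 0.011]
force: [0.4, 0.4, 0.4]
gripper_width: 0.005
```

move_arm --moves '[0,0.3,0,0,0,0,0,0.3,0,0,0,0,0,0.2,0,0,0,0]'

```text
t: 20.45
ee_pos: [0.6047, 0.1758, 0.0951]
eef_rot: [3.137, -0.124, 0.01]
force: [0.6, 1.9, 2.7]
gripper_width: 0.004
```

move_arm --moves '[0,0.2,0,0,0,0,0,0.2,0,0,0,0]'

```text
t: 20.65
ee_pos: [0.6044, 0.1729, 0.095]
eef_rot: [3.139, -0.124, 0.011]
force: [1.6, 7.7, 2.0]
gripper_width: 0.006
```

move_arm --moves '[0,0.2,0,0,0,0,0,0.2,0,0,0,0]'

```text
t: 20.85
ee_pos: [0.6041, 0.1692, 0.095]
eef_rot: [3.139, -0.124, 0.011]
force: [1.5, 8.3, 2.2]
gripper_width: 0.007
```

Run:
```python
from cl import *
clst()
```

```text
t 20.85 clamp pos mm [  2.4 209.   95. ] Fcy 8.4
```

move_arm --moves '[0,0.4,0,0,0,0,0,0.4,0,0,0,0,0,0.2,0,0,0,0,0,0,0,0,0,0]'

```text
t: 21.25
ee_pos: [0.6034, 0.1615, 0.0951]
eef_rot: [-3.135, 0.123, -0.012]
force: [3.8, 16.6, 1.0]
gripper_width: 0.005
```

move_arm --moves '[0,0.1,0,0,0,0,0,0.1,0,0,0,0]'

```text
t: 21.45
ee_pos: [0.6034, 0.1614, 0.0952]
eef_rot: [-3.133, 0.123, -0.013]
force: [5.6, 27.3, -1.0]
gripper_width: 0.006
```

Run:
```python
from cl import *
clst()
i=env.snapshot('top');crop(i,120,320,100,250,4,'pics/t12.png')
```

```text
t 21.45 clamp pos mm [  2.4 201.2  95.2] Fcy 27.7
```

View pics/t12.png

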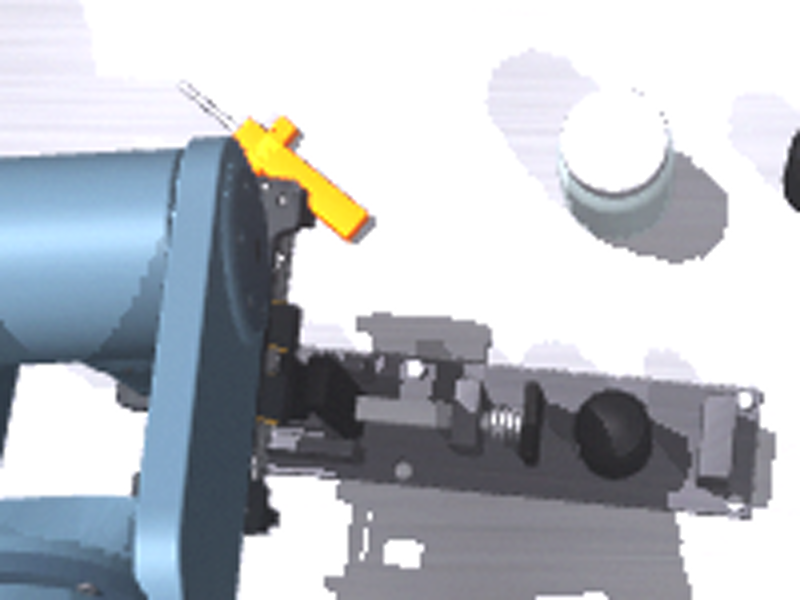

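First stroke done: the pad moved about 15 mm (crop edge 500 to 525) and the trigger stop is at clamp y of about 201 for the TCP. On to the second stroke.

move_arm --moves '[0,-0.8,0,0,0,0,0,-0.8,0,0,0,0,0,-0.9,0,0,0,0,0,0,0,0,0,0]'

```text
t: 21.9
ee_pos: [0.6041, 0.1814, 0.0941]
eef_rot: [3.137, -0.123, 0.007]
force: [-1.1, 2.1, 0.8]
gripper_width: 0.005
```

move_arm --moves '[0,0.5,0,0,0,0,0,0.5,0,0,0,0,0,0.5,0,0,0,0,0,0.4,0,0,0,0]'

```text
t: 22.3
ee_pos: [0.6026, 0.1624, 0.0941]
eef_rot: [-3.139, 0.125, -0.007]
force: [0.3, 9.8, -1.0]
gripper_width: 0.004
```

move_arm --moves '[0,0.3,0,0,0,0,0,0.1,0,0,0,0]'

```text
t: 22.5
ee_pos: [0.6025, 0.1615, 0.0943]
eef_rot: [-3.134, 0.125, -0.009]
force: [2.4, 24.9, -4.0]
gripper_width: 0.009
```

Run:
```python
from cl import *
clst()
i=env.snapshot('top');crop(i,120,320,100,250,4,'pics/t13.png')
```

```text
t 22.5 clamp pos mm [  1.5 201.3  94.3] Fcy 25.0
```

View pics/t13.png

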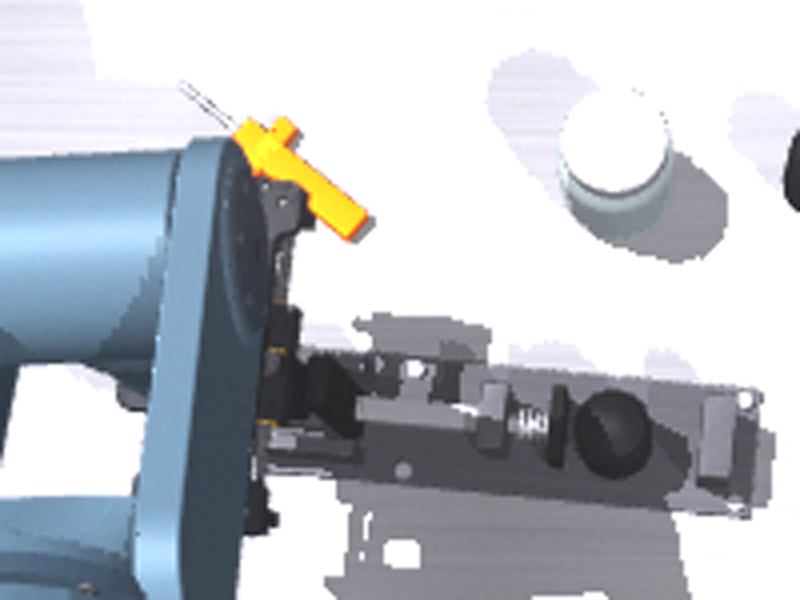

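The pad has nearly reached the cover. I'll make the third stroke more slowly.

move_arm --moves '[0,-0.8,0,0,0,0,0,-0.8,0,0,0,0,0,-0.9,0,0,0,0,0,0,0,0,0,0]'

```text
t: 22.95
ee_pos: [0.6049, 0.1829, 0.0945]
eef_rot: [3.136, -0.123, 0.009]
force: [-0.2, -0.4, -0.5]
gripper_width: 0.005
```

move_arm --moves '[0,0.3,0,0,0,0,0,0.2,0,0,0,0,0,0.2,0,0,0,0,0,0.2,0,0,0,0,0,0.2,0,0,0,0]'

```text
t: 23.45
ee_pos: [0.604, 0.1724, 0.0946]
eef_rot: [3.139, -0.125, 0.009]
force: [1.2, 7.7, -1.7]
gripper_width: 0.007
```

move_arm --moves '[0,0.2,0,0,0,0,0,0.2,0,0,0,0,0,0.2,0,0,0,0,0,0.2,0,0,0,0]'

```text
t: 23.85
ee_pos: [0.6034, 0.1649, 0.0946]
eef_rot: [-3.139, 0.125, -0.01]
force: [1.6, 9.0, -2.0]
gripper_width: 0.005
```

move_arm --moves '[0,0.2,0,0,0,0,0,0.1,0,0,0,0,0,0,0,0,0,0]'

```text
t: 24.15
ee_pos: [0.6031, 0.1618, 0.0946]
eef_rot: [-3.139, 0.125, -0.009]
force: [0.9, 7.9, -1.2]
gripper_width: 0.006
```

Run:
```python
from cl import *
clst()
i=env.snapshot('top');crop(i,120,320,100,250,4,'pics/t14.png')
```

```text
t 24.15 clamp pos mm [  2.  201.6  94.6] Fcy 7.9
```

View pics/t14.png

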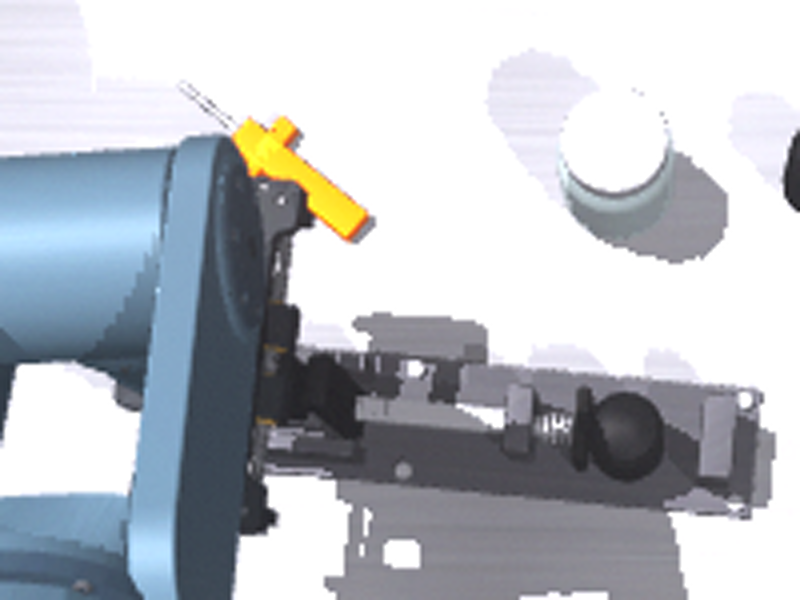

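move_arm --moves '[0,-0.7,0,0,0,0,0,-0.7,0,0,0,0,0,-0.9,0,0,0,0,0,0,0,0,0,0]'

```text
t: 24.6
ee_pos: [0.6049, 0.1844, 0.0945]
eef_rot: [3.136, -0.123, 0.009]
force: [-0.9, 0.0, 0.1]
gripper_width: 0.006
```

move_arm --moves '[0,0.3,0,0,0,0,0,0.2,0,0,0,0,0,0.2,0,0,0,0,0,0.2,0,0,0,0,0,0.2,0,0,0,0]'

```text
t: 25.1
ee_pos: [0.604, 0.1738, 0.0945]
eef_rot: [-3.139, 0.125, -0.009]
force: [0.2, 8.3, -2.4]
gripper_width: 0.005
```

move_arm --moves '[0,0.2,0,0,0,0,0,0.2,0,0,0,0,0,0.2,0,0,0,0,0,0.2,0,0,0,0]'

```text
t: 25.5
ee_pos: [0.6033, 0.1661, 0.0945]
eef_rot: [-3.139, 0.125, -0.009]
force: [0.7, 9.2, -1.2]
gripper_width: 0.003
```

move_arm --moves '[0,0.2,0,0,0,0,0,0.2,0,0,0,0,0,0.1,0,0,0,0,0,0,0,0,0,0]'

```text
t: 25.9
ee_pos: [0.603, 0.1617, 0.0945]
eef_rot: [-3.138, 0.125, -0.01]
force: [1.2, 10.3, -2.1]
gripper_width: 0.01
```

Run:
```python
from cl import *
clst()
i=env.snapshot('top');crop(i,120,320,100,250,4,'pics/t15.png')
```

```text
t 25.9 clamp pos mm [  1.9 201.5  94.5] Fcy 10.4
```

View pics/t15.png

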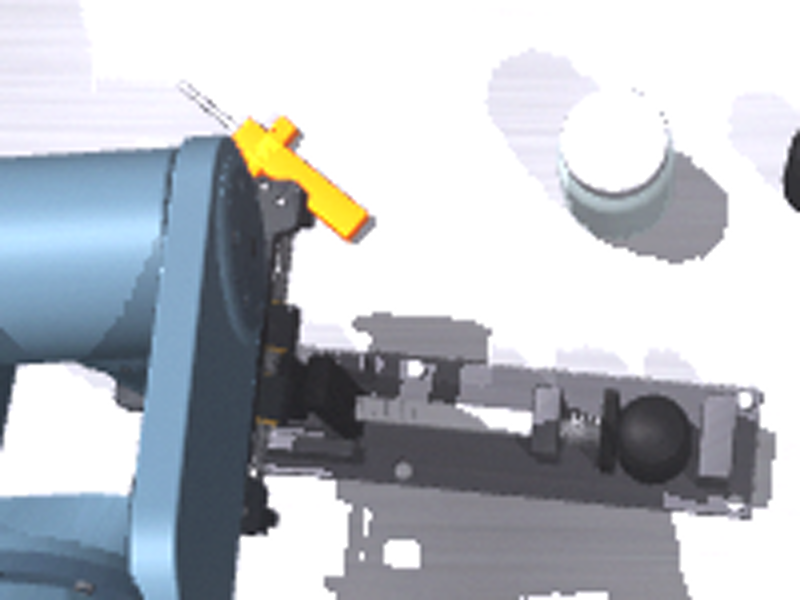

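The gap to the anvil is about 8 mm. The fifth stroke should close it and press about 8 mm in, so I'll watch the force.

move_arm --moves '[0,-0.7,0,0,0,0,0,-0.7,0,0,0,0,0,-0.9,0,0,0,0,0,0,0,0,0,0]'

```text
t: 26.35
ee_pos: [0.6048, 0.1833, 0.0945]
eef_rot: [3.136, -0.123, 0.009]
force: [0.6, -0.1, -0.9]
gripper_width: 0.005
```

move_arm --moves '[0,0.3,0,0,0,0,0,0.2,0,0,0,0,0,0.2,0,0,0,0,0,0.2,0,0,0,0,0,0.2,0,0,0,0]'

```text
t: 26.85
ee_pos: [0.6039, 0.1728, 0.0945]
eef_rot: [-3.139, 0.125, -0.009]
force: [1.4, 8.4, -0.8]
gripper_width: 0.002
```

move_arm --moves '[0,0.2,0,0,0,0,0,0.2,0,0,0,0,0,0,0,0,0,0]'

```text
t: 27.15
ee_pos: [0.6037, 0.1692, 0.0946]
eef_rot: [-3.138, 0.125, -0.01]
force: [1.2, 9.6, -0.7]
gripper_width: 0.005
```

move_arm --moves '[0,0.2,0,0,0,0,0,0.2,0,0,0,0,0,0,0,0,0,0]'

```text
t: 27.45
ee_pos: [0.6034, 0.166, 0.0946]
eef_rot: [-3.137, 0.125, -0.01]
force: [1.8, 12.7, -1.3]
gripper_width: 0.008
```

move_arm --moves '[0,0.2,0,0,0,0,0,0,0,0,0,0]'

```text
t: 27.65
ee_pos: [0.6032, 0.1645, 0.0946]
eef_rot: [-3.136, 0.125, -0.01]
force: [2.8, 14.7, -2.3]
gripper_width: 0.007
```

Run:
```python
from cl import *
clst()
i=env.snapshot('top');crop(i,120,320,100,250,4,'pics/t16.png')
```

```text
t 27.65 clamp pos mm [  1.9 204.3  94.6] Fcy 14.9
```

View pics/t16.png

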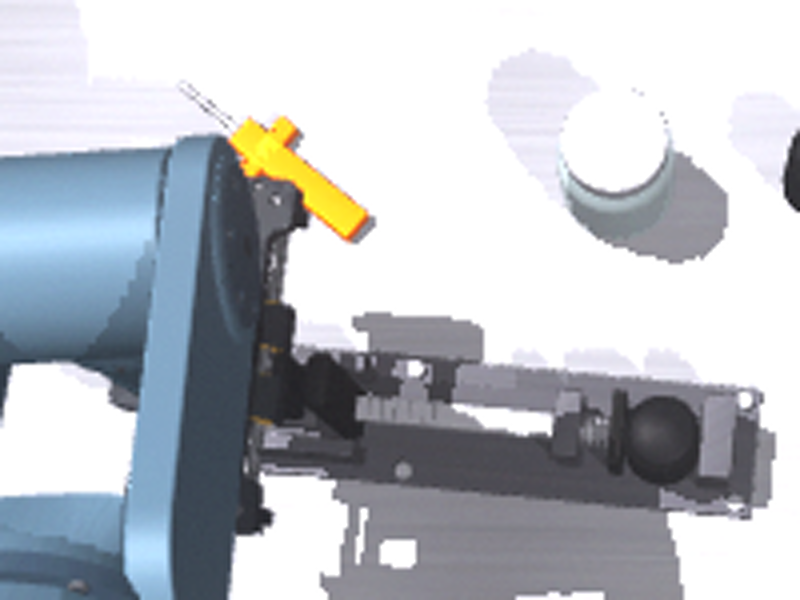

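The cover is now against the fixed jaw (crop 698–700) and the force is rising at 1 N/mm. I'll add the last 3 mm, stopping just short of the trigger's stop.

move_arm --moves '[0,0.2,0,0,0,0,0,0.1,0,0,0,0,0,0,0,0,0,0]'

```text
t: 28.0
ee_pos: [0.6031, 0.1622, 0.0947]
eef_rot: [-3.135, 0.124, -0.011]
force: [3.1, 16.8, -3.6]
gripper_width: 0.009
```

move_arm --moves '[0,0.05,0,0,0,0,0,0,0,0,0,0,0,0,0,0,0,0]'

```text
t: 28.3
ee_pos: [0.603, 0.1619, 0.0946]
eef_rot: [-3.135, 0.124, -0.011]
force: [3.0, 18.0, -3.0]
gripper_width: 0.004
```

Run:
```python
from cl import *
clst()
i=env.snapshot('top');crop(i,120,320,100,250,4,'pics/t17.png')
i=env.snapshot('side');crop(i,150,350,110,290,4,'pics/s17.png')
clst()
```

```text
t 28.3 clamp pos mm [  1.9 201.7  94.6] Fcy 18.2
t 28.4 clamp pos mm [  1.9 201.8  94.6] Fcy 18.6
```

View pics/t17.png

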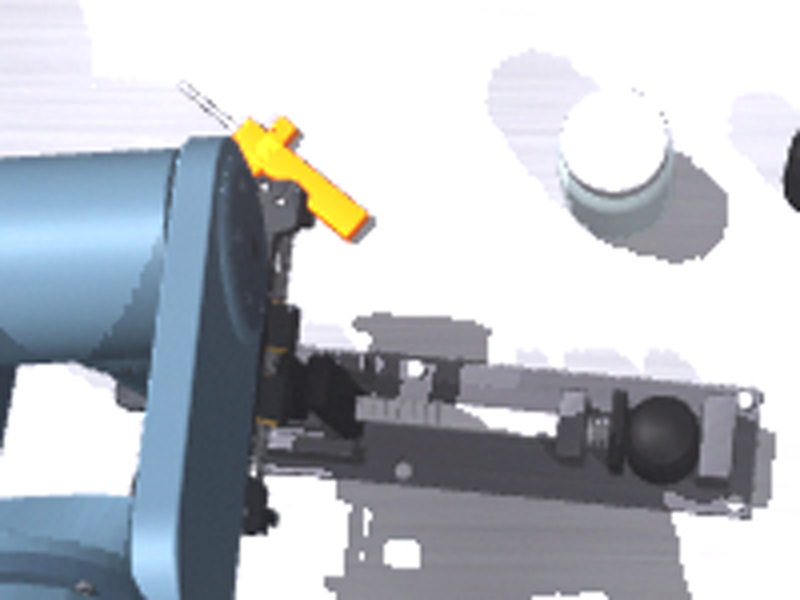

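View pics/s17.png

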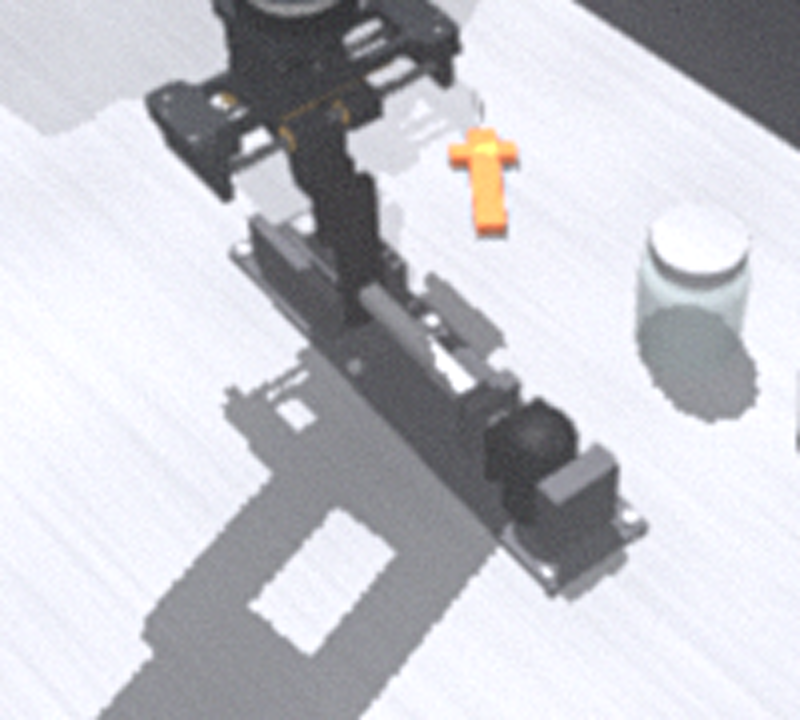

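Jaw-to-pad spacing in the crop shrank from 71 to 54 px, about 10 mm of spring. The force agrees: 18.4 N minus about 8.5 N free-stroke is about 10 N. Handing in.

Run:
```python
from cl import *
clst(); print(env.job_done()); clst()
```

```text
t 28.4 clamp pos mm [  1.9 201.8  94.6] Fcy 18.6
the job is handed in; nothing more can be done
None
the job is handed in; nothing more can be done
```

I stood the toppled black cover upright, dome up, on the bed between the jaws and let go of it. I then gave the trigger five strokes and handed the job in at about 28.4 s with the trigger still squeezed. The hand-in reported no verdict.

- **Placement:** the last pictures show the cover upright, against the fixed jaw, near the clamp's middle line and clear of the robot.
- **Pressure:** about 10 mm of the pad's spring is pushed in, going by the jaw-to-pad spacing in the top view. The force agrees: 18.5 N on the trigger minus about 8.5 N in a free stroke leaves about 10 N. Both figures are estimates, good to roughly 2 mm and 1–2 N.
- **Trigger:** it is squeezed about 19.5 of its 20 mm and may be just touching its end stop. If so, the force estimate would be slightly high, with the pad at about 8–9 N, still within limits.
- **Other objects:** in the last pictures the jar and depth tool had not moved. The two spare covers were not fully in those close-ups, so I did not check them at the end. The robot never touched the moving jaw.

No check failed or disagreed. One change of plan: I had to spin the wrist around in mid-air while carrying the cover, to stay within the last joint's range.

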